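# Weigh out a feed ration and tip it into the bowl

### The job

Pull the red transit-lock plug out of the scale's socket and put it in the yellow tin. Then put every hay cube and salt lick that lies about into the weigh pan while the pan stands on the scale, let go and leave it alone for a couple of seconds so the reading settles, then lift the loaded pan by its blue handle and tip it over the black bowl so that the pieces slide off its open end. All the pieces must end in the bowl (put in by hand any that miss), the empty pan flat and centred back on the scale's platform, and the jar, bottle and mug standing where they are.

Things in the scene. Friction and masses are not known exactly. Their poses are not given: they have to be found in the camera images.
- platform (a point): centre of the steel weighing platform's top (190 x 190 mm, 52 mm above the table), on the grey bench scale (fixed, 200 x 200 mm). Its axes are the scale's: the black socket block stands on the scale's -x side
- socket (a point): centre of the mouth of the transit-lock socket, a square hole 21 mm wide and 34 mm deep, straight down, in a black block 45 x 45 mm and 42 mm high on the -x side of the scale; a sprung ball in its +x wall holds the plug in (about 10 N to pull it straight up)
- plug: red-headed transit-lock plug, 68 mm tall, loose. Origin under its grey square shank (20 x 20 mm, 34 mm long, along its z), z up towards the head: a 28 x 28 x 4 mm flange that rests 0 to 1 mm above the socket block, then a red upright grip plate 36 mm wide (x), 14 mm thick (y), 30 mm tall
- plug_grip (a point): point to grip the plug: inside its red grip plate, 55 mm above its origin and 13 mm below the plate's top; close the fingers along the plug's y (14 mm)
- plug_mid (a point): middle of the plug, 34 mm above its origin
- pan: aluminium weigh pan, 300 g, loose. Origin under the centre of its floor, z up; floor 180 (x) x 150 (y) mm, 4 mm thick; walls 4 mm thick and 26 mm high (from the underside) at the back (-x) and both sides, the +x end is open (spout). A blue straight handle, 16 mm wide (y), 24 mm tall (14 to 38 mm above the underside), runs from the back wall to x = -170 mm
- pan_grip (a point): point to grip the pan's handle: 132 mm behind (-x) the pan's centre, 28 mm above its underside; close the fingers along the pan's y (16 mm)
- pan_spout (a point): middle of the pan's open edge: 90 mm ahead (+x) of the pan's centre, at the top of its floor
- bowl: round black rubber feed bowl, fixed; origin under its centre; outer radius 88 mm at the foot, 104 mm at the rim, 50 mm high, walls 5 mm, floor 6 mm
- tin: yellow open parts tin, fixed, 115 x 115 mm and 28 mm high, walls 3 mm; origin under its centre
- jar: glass jar with green lid, radius 36 mm, 110 mm high, bystander; origin underneath
- bottle: clear bottle, radius 33 mm, 170 mm high, bystander; origin underneath
- mug: blue mug, radius 38 mm, 90 mm high, bystander; origin underneath
- hay1: pressed hay cube (green-brown block), 42 (x) x 30 (y) x 30 (z) mm, 35 g; origin at its centre; may be absent
- hay2: pressed hay cube (green-brown block), 42 (x) x 30 (y) x 30 (z) mm, 35 g; origin at its centre; may be absent
- hay3: pressed hay cube (green-brown block), 42 (x) x 30 (y) x 30 (z) mm, 35 g; origin at its centre; may be absent
- hay4: pressed hay cube (green-brown block), 42 (x) x 30 (y) x 30 (z) mm, 35 g; origin at its centre; may be absent
- lick1: salt lick tablet (pink disc), 38 mm across, 28 mm high (along its z), 50 g; origin at its centre; may be absent
- lick2: salt lick tablet (pink disc), 38 mm across, 28 mm high (along its z), 50 g; origin at its centre; may be absent

How it is judged:
By the outcome, as a careful person would: the job done as asked, in the order asked, and still so for the second after the job is handed in, with the robot touching nothing.
Of hay1, hay2, hay3, hay4, lick1, lick2 only 4 to 6 are there at a start; the rules pass over those that are not, and their reading is None.
At some moment in a run one of hay1, hay2, hay3, hay4, lick1, lick2 may be knocked a few centimetres aside while the robot is not near it.
It also fails if it takes over 210 s, if anything falls off the work surface, if the arm or the gripper's body presses on something with over 40 N, if the wrist force passes 120 N, or if a joint passes its speed limit or range.

### The arm

A 6-joint arm with a two-finger parallel gripper is mounted at the origin on the work surface. World frame = base frame: x ahead of the robot, y to its left, z up, the work surface at z = 0. Lengths are in m, angles in rad, forces in N, time in s.
With the tool pointing down it reaches from about 0.375 to 0.9 m from the base axis. Payload 3.1 kg.
Tool frame: the origin (TCP) lies midway between the tips of the shut fingers; the grasp point (between the pads) lies 19 mm behind it; z points along the fingers, y is the direction in which the jaws open and shut (so a half turn about z gives the same grasp; the last joint's range is limited). The gripper opens to 85 mm and grips with 20 to 120 N. Pads are 22 mm wide; open, the fingers measure 114 mm over their backs; the gripper's body (76 mm by 85 mm) begins 54 mm behind the grasp point. The pads swing forward as they close: fully open they stand 13 mm farther back than shut.
Start: joints at [-1.496, 0.527, 1.433, -0, 1.181, -0.178], TCP at [0.156, -0.605, 0.231] pointing down, gripper open.
Joint ranges: [-3.08, 3.08], [-0.75, 2.2], [0.22, 2.44], [-1.43, 4.57], [0, 2.65], [-2.85, 2.85]. Speed limits (rad/s): [2.79, 2.79, 3.14, 3.14, 3.14, 3.14].

### API

Orientations are given as a unit quaternion [x, y, z, w].
In Python, from station import manip gives the robot as it stands.
- The arm moves only by the tool servo_tool, never from a script. Its argument "increments" is a list of rows, each an object with "hand": the closure, from 0 (fully open) to 1 (shut); "travel": the shift along the tool's x, y, z in mm, a list of three; "yaw": the turn about the tool's z in degrees. A call has 1 to 20 rows; each row shifts and turns the commanded pose from where the row before left it, along the tool's axes as they then stand; what a row does not reach is not made up. A row lasts 1/10 s, in which the tool goes at most 50 mm and 8.59 degrees, less where a joint would pass 70% of its speed; a pose out of reach is approached as far as the arm can. A call with a gripper value outside its range is refused whole. The fingers move at their own pace and stop on an object; "newtons" is the grip in N (left out, the last holds). Time passes only in rows, so rows that do not move let the fingers close. It gives the time, the measured TCP pose, the force and the opening at its end, in the units of the state.
- manip.sense(): the state, without advancing time (a new reading comes with each control period).
- manip.snapshot(name): name is "side" or "top" or "wrist"; returns a dict with "pixels" (420x560x3 uint8, blue, green, red), "fx", "fy", "cx", "cy" (pixels), "R" (3x3) and "t" (3): a world point X has camera coordinates R X + t. Camera axes: x right, y down, z forward; pixel columns grow to the right and rows downward; lengths in m; the calibration is good to about 2 mm. A picture is of the moment at which its call begins. There is no depth.
- manip.sign_off(): hands the job in, once; it reports no verdict.
The state is a dict: "t": time; "q": joint angles; "qd": joint speeds; "tau": joint torques, N m; "tcp_pos": TCP position; "tool_rot": TCP orientation; "force": force on the tool from outside, world axes, zero at the start; "ft_torque": the same for the moment, N m; "finger_gap": opening from 0.0 (shut) to 1.0 (fully open).
Only numpy, scipy, OpenCV 4.12 (cv2) and the standard library are available. Lean on these libraries where they do the work, as an engineer would, in place of code of your own. Each camera call takes 0.05 s, during which the arm holds its last target.

## Working session

There is one attempt and no reset: what is moved stays moved. The work goes in short steps, Python scripts to look and compute and a tool call to move; the robot and the scene stay as the last step left them, time stands still between calls to the robot, and variables do not carry over. Pictures are saved under pics/ and viewed, and the job is handed in when it is done.

Besides the shell and the picture viewer there is one more tool, called in YAML: its name, and indented under it one key for each argument. servo_tool: Moves the arm, as the interface text tells. Its arguments: {"type":"object","properties":{"increments":{"type":"array","items":{"type":"object","properties":{"hand":{"type":"number"},"travel":{"type":"array","items":{"type":"number"}},"yaw":{"type":"number"}}}},"newtons":{"type":"number"}},"required":["increments"]}

```bash
ls; mkdir -p pics
python3 - <<'E'
from station import manip
import cv2
for n in ["side","top","wrist"]:
    s=manip.snapshot(n); cv2.imwrite(f"pics/{n}0.png",s["pixels"]); print(n,s["fx"],s["fy"],s["cx"],s["cy"],s["R"],s["t"])
print(manip.sense())
E
```

```text
pics
side 418.68560473503277 418.68560473503277 285.92222035670835 209.05360847051537 [[ 0.87056453 -0.49185297  0.01407357]
 [-0.32967393 -0.6042682  -0.72537924]
 [ 0.36528414  0.62684974 -0.68820556]] [-0.49099899  0.25121249  0.84821305]
top 438.25134548463404 438.25134548463404 278.2913983083158 206.9162867745526 [[ 7.07687751e-05 -9.99962087e-01 -8.70742920e-03]
 [-9.80747222e-01  1.63099660e-03 -1.95274748e-01]
 [ 1.95281546e-01  8.55360635e-03 -9.80709923e-01]] [0.02927132 0.58073854 1.23684539]
wrist 357.45055884837774 357.45055884837774 282.65068570760167 213.4986087216717 [[ 2.50903166e-01 -9.68012112e-01 -3.91370047e-04]
 [-9.16176824e-01 -2.37598246e-01  3.22749284e-01]
 [-3.12518205e-01 -8.06202529e-02 -9.46484414e-01]] [-0.62386918 -0.04289469  0.3809982 ]
{'t': 0.15, 'q': array([-1.49650899e+00,  5.28279261e-01,  1.43356336e+00, -3.08284834e-06,
        1.18137447e+00, -1.78505709e-01]), 'qd': array([-0.00091557, -0.00305264, -0.00332824, -0.00025982, -0.00068023,
       -0.00088012]), 'tau': array([ 2.70795281e-04, -4.42744303e+01, -1.78276259e+01, -3.07883947e-04,
        5.60526285e-03, -1.21646735e-06]), 'tcp_pos': array([ 0.15630352, -0.60460601,  0.23055623]), 'tool_rot': array([ 9.92022187e-01,  1.26060780e-01,  4.08814190e-05, -8.11192789e-04]), 'force': array([-0.70329956, -0.52383294, -0.00280026]), 'ft_torque': array([-0.00187732,  0.05328615, -0.01195007]), 'finger_gap': 0.9979640214785906}
```

View pics/top0.png

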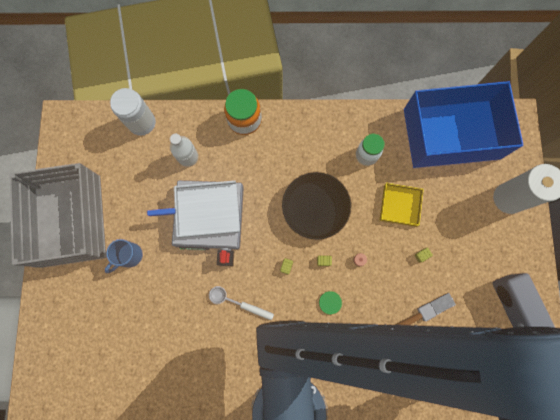

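View pics/side0.png

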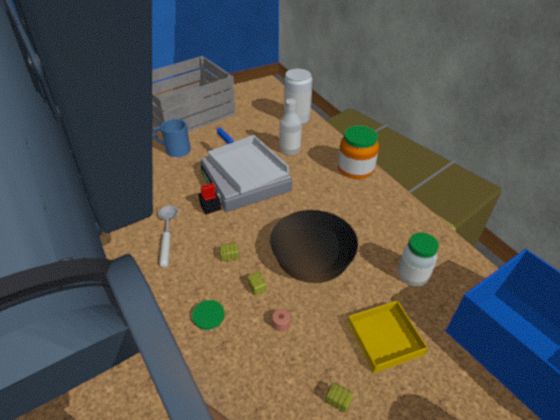

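View pics/wrist0.png

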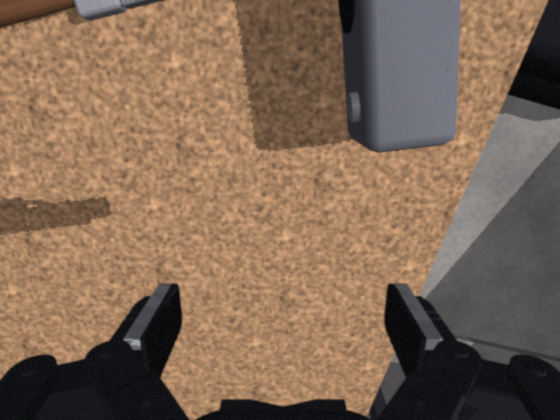

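The top view shows the pan with its handle at (160,212), plug (226,257), hay at (287,267), (324,261) and (423,255), lick (360,260), bowl (316,206), tin (401,205). The arm may hide more pieces. I'll measure these first.

```bash
cat > h.py <<'E'
import numpy as np, cv2
from station import manip
def ray(s,u,v,z):
    d=s["R"].T@np.array([(u-s["cx"])/s["fx"],(v-s["cy"])/s["fy"],1.]); c=-s["R"].T@s["t"]
    return c+d*(z-c[2])/d[2]
def proj(s,X):
    p=s["R"]@np.asarray(X,float)+s["t"]; return p[0]/p[2]*s["fx"]+s["cx"],p[1]/p[2]*s["fy"]+s["cy"]
def hsv(s): return cv2.cvtColor(np.ascontiguousarray(s["pixels"]),cv2.COLOR_BGR2HSV)
def blobs(s,lo,hi,amin=20):
    m=cv2.inRange(hsv(s),lo,hi); cs,_=cv2.findContours(m,cv2.RETR_EXTERNAL,cv2.CHAIN_APPROX_NONE)
    return [c for c in cs if cv2.contourArea(c)>=amin]
COL=dict(hay=((26,110,60),(38,255,255)),pink=((0,60,120),(8,160,255)),red=((0,200,80),(8,255,255)),red2=((172,180,80),(180,255,255)),yellow=((22,200,100),(30,255,255)),blue=((105,170,60),(125,255,255)))
def tool():
    st=manip.sense(); from scipy.spatial.transform import Rotation as Ro
    R=Ro.from_quat(st["tool_rot"]).as_matrix(); return st,R
def go(X,ang=None):
    """increments in tool axes to TCP target X, with tool x at heading ang deg"""
    st,R=tool(); a=np.degrees(np.arctan2(R[1,0],R[0,0])); d=R.T@(np.asarray(X)-st["tcp_pos"])*1000
    print("t%.1f"%st["t"],"tcp",st["tcp_pos"].round(4),"head %.1f"%a,"travel in present axes",d.round(1),"yaw", None if ang is None else round(-((ang-a+180)%360-180),1),"F",st["force"].round(1),"gap",round(st["finger_gap"],3))
def save(s,n,roi=None,k=1):
    p=s["pixels"]
    if roi: x0,y0,x1,y1=roi; p=p[y0:y1,x0:x1]
    cv2.imwrite(f"pics/{n}.png",cv2.resize(p,None,fx=k,fy=k,interpolation=cv2.INTER_NEAREST))
E
python3 - <<'E'
from h import *
s=manip.snapshot("top"); save(s,"topz",(140,130,440,290),2.6)
H=hsv(s)
for p in [(226,258),(287,267),(324,261),(423,255),(360,260),(401,205),(160,212),(125,255)]: print(p,H[p[1],p[0]])
for k,(lo,hi) in COL.items():
    for c in blobs(s,lo,hi,12):
        (u,v),wh,a=cv2.minAreaRect(c); print(k,round(u,1),round(v,1),np.round(wh,1),round(a),cv2.contourArea(c), ray(s,u,v,0.03)[:2].round(3), ray(s,u,v,0.07)[:2].round(3))
E
```

```text
(226, 258) [  2 165 170]
(287, 267) [ 30 128 170]
(324, 261) [ 30 130 165]
(423, 255) [ 30 131 170]
(360, 260) [  8 117 159]
(401, 205) [ 25 208 208]
(160, 212) [111 148 193]
(125, 255) [109  75 115]
hay 286.1 265.8 [ 9.8 13.9] 16 113.5 [0.41  0.006] [0.407 0.006]
hay 324.5 260.5 [ 9. 13.] 90 114.0 [ 0.425 -0.107] [ 0.422 -0.103]
hay 423.3 254.5 [10.  14.4] 56 116.5 [ 0.443 -0.398] [ 0.439 -0.385]
pink 360.9 259.6 [7.2 7.8] 22 18.5 [ 0.428 -0.214] [ 0.425 -0.207]
yellow 398.5 205.0 [33.9 33.9] 11 839.5 [ 0.591 -0.333] [ 0.583 -0.322]
blue 466.1 118.7 [65.5 95. ] 84 3915.0 [ 0.867 -0.559] [ 0.85  -0.541]
```

View pics/topz.png

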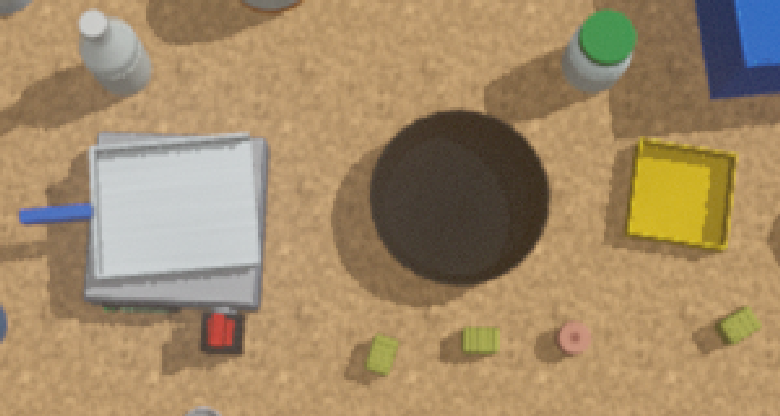

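Run:
```python
from h import *
s=manip.snapshot("wrist"); st,R=tool(); c=-s["R"].T@s["t"]
print("cam in tool mm",(R.T@(c-st["tcp_pos"])*1000).round(1),"look",(R.T@s["R"].T[:,2]).round(3))
t=manip.snapshot("top")
P=ray(t,225,257,.076); print("plug",P)
go([P[0],P[1],.2],0)
# table-level points: rim of bowl, pan etc
z=lambda u,v:(140+u/2.6,130+v/2.6)
print("bowl",ray(t,*z(460,197),.05),"tin",ray(t,*z(684,193),.028))
for n,p in dict(c1=(93,147),c2=(248,137),c3=(262,268),c4=(97,278)).items(): print("panwall",ray(t,*z(*p),.078).round(3))
for n,p in dict(h1=(22,216),h2=(90,212)).items(): print("handle",ray(t,*z(*p),.09).round(3))
for p in [(98,134),(267,138),(260,308),(86,297)]: print("scale",ray(t,*z(*p),.052).round(3))
```

```text
cam in tool mm [  82.8   -0.7 -143.6] look [-0.323  0.001  0.946]
plug [0.43186239 0.1804269  0.076     ]
t0.3 tcp [ 0.1563 -0.6049  0.231 ] head 14.5 travel in present axes [ 463.2 -691.4   31.5] yaw 14.5 F [ 0.4 -0.8 -0.5] gap 1.006
bowl [ 0.58551381 -0.08584513  0.05      ] tin [ 0.59424879 -0.34749406  0.028     ]
panwall [0.638 0.33  0.078]
panwall [0.649 0.155 0.078]
panwall [0.5   0.136 0.078]
panwall [0.489 0.319 0.078]
handle [0.557 0.402 0.09 ]
handle [0.561 0.327 0.09 ]
scale [0.66  0.331 0.052]
scale [0.655 0.136 0.052]
scale [0.459 0.14  0.052]
scale [0.471 0.336 0.052]
```

servo_tool:
  increments:
    - {"travel": [35, -17, 0]}
    - {"travel": [35, -17, 0]}
    - {"travel": [35, -17, 0]}
    - {"travel": [35, -17, 0]}
    - {"travel": [35, -17, 0]}
    - {"travel": [35, -17, 0]}
    - {"travel": [35, -17, 0]}
    - {"travel": [35, -17, 0]}
    - {"travel": [35, -17, 0]}
    - {"travel": [35, -17, 0]}
    - {"yaw": 5}
    - {"yaw": 5}
    - {"yaw": 4.5}
    - {"travel": [0, -40, 0]}
    - {"travel": [0, -40, 0]}
    - {"travel": [0, -40, 0]}
    - {"travel": [0, -40, 0]}
    - {"travel": [0, -40, 0]}
    - {"travel": [0, -40, 0]}
    - {"travel": [0, -40, 0]}

```text
schema error: expected keys hand, travel, yaw
```

servo_tool:
  increments:
    - {"travel": [-3, -40, 0]}
    - {"travel": [-3, -40, 5]}
    - {"travel": [-3, -40, 5]}
    - {"travel": [-3, -40, 5]}
    - {"travel": [-3, -40, 5]}
    - {"travel": [0, -40, 5]}
    - {}
    - {}

```text
schema error: expected keys hand, travel, yaw
```

Run:
```python
from h import *
go([.432,.18,.2],0)
for n in ["top","wrist","side"]: s=manip.snapshot(n); save(s,n+"1")
```

```text
t0.3 tcp [ 0.1563 -0.6049  0.231 ] head 14.5 travel in present axes [ 463.2 -691.    31.5] yaw 14.5 F [ 0.4 -0.8 -0.5] gap 1.006
```

View pics/top1.png

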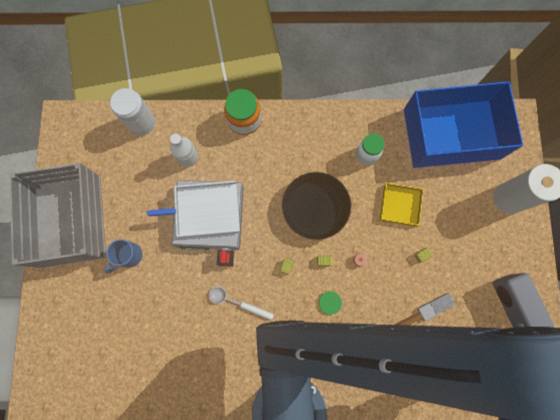

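View pics/wrist1.png

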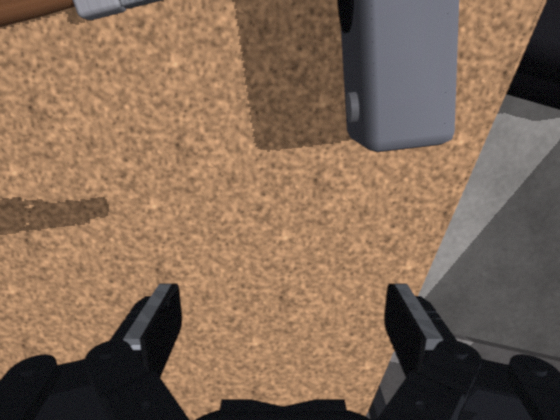

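All three keys are needed in every row. Nothing moved, so I'll send it again.

servo_tool:
  increments:
    - {"hand": 0, "travel": [35, -17, 0], "yaw": 0}
    - {"hand": 0, "travel": [35, -17, 0], "yaw": 0}
    - {"hand": 0, "travel": [35, -17, 0], "yaw": 0}
    - {"hand": 0, "travel": [35, -17, 0], "yaw": 0}
    - {"hand": 0, "travel": [35, -17, 0], "yaw": 0}
    - {"hand": 0, "travel": [35, -17, 0], "yaw": 0}
    - {"hand": 0, "travel": [35, -17, 0], "yaw": 0}
    - {"hand": 0, "travel": [35, -17, 0], "yaw": 0}
    - {"hand": 0, "travel": [35, -17, 0], "yaw": 0}
    - {"hand": 0, "travel": [35, -17, 0], "yaw": 0}
    - {"hand": 0, "travel": [0, 0, 0], "yaw": 5}
    - {"hand": 0, "travel": [0, 0, 0], "yaw": 5}
    - {"hand": 0, "travel": [0, 0, 0], "yaw": 4.5}
    - {"hand": 0, "travel": [0, -40, 0], "yaw": 0}
    - {"hand": 0, "travel": [0, -40, 0], "yaw": 0}
    - {"hand": 0, "travel": [0, -40, 0], "yaw": 0}
    - {"hand": 0, "travel": [0, -40, 0], "yaw": 0}
    - {"hand": 0, "travel": [0, -40, 0], "yaw": 0}
    - {"hand": 0, "travel": [0, -40, 0], "yaw": 0}
    - {"hand": 0, "travel": [0, -40, 0], "yaw": 0}

```text
t: 2.45
tcp_pos: [0.4527, -0.0715, 0.2316]
tool_rot: [1.0, -0.0, 0.0, 0.0]
force: [0.5, -0.3, 0.1]
finger_gap: 1.002
```

servo_tool:
  increments:
    - {"hand": 0, "travel": [-3, -40, 0], "yaw": 0}
    - {"hand": 0, "travel": [-3, -40, 5], "yaw": 0}
    - {"hand": 0, "travel": [-3, -40, 5], "yaw": 0}
    - {"hand": 0, "travel": [-3, -40, 5], "yaw": 0}
    - {"hand": 0, "travel": [-3, -40, 5], "yaw": 0}
    - {"hand": 0, "travel": [0, -40, 5], "yaw": 0}
    - {"hand": 0, "travel": [0, 0, 0], "yaw": 0}
    - {"hand": 0, "travel": [0, 0, 0], "yaw": 0}

```text
t: 3.25
tcp_pos: [0.4377, 0.1677, 0.2063]
tool_rot: [1.0, 0.001, 0.0, 0.0]
force: [1.1, -0.1, -0.1]
finger_gap: 1.001
```

Run:
```python
from h import *
go([.432,.18,.2],0)
for n in ["top","wrist"]: s=manip.snapshot(n); save(s,n+"2")
```

```text
t3.2 tcp [0.4377 0.1677 0.2063] head 0.1 travel in present axes [ -5.6 -12.3   6.3] yaw 0.1 F [ 1.1 -0.1 -0.1] gap 1.001
```

View pics/top2.png

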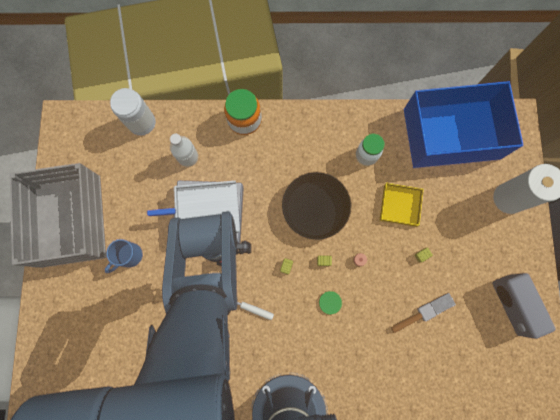

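View pics/wrist2.png

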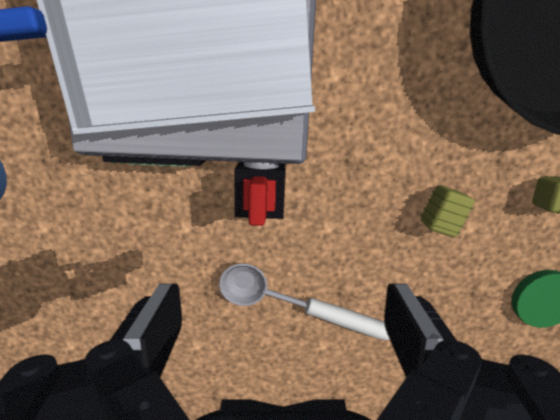

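Run:
```python
from h import *
s=manip.snapshot("wrist"); save(s,"w3",(215,140,305,240),6)
for (u,v) in [(258,180),(258,222)]: print(ray(s,u,v,.076).round(4))
```

```text
[0.455  0.1857 0.076 ]
[0.4199 0.1865 0.076 ]
```

View pics/w3.png

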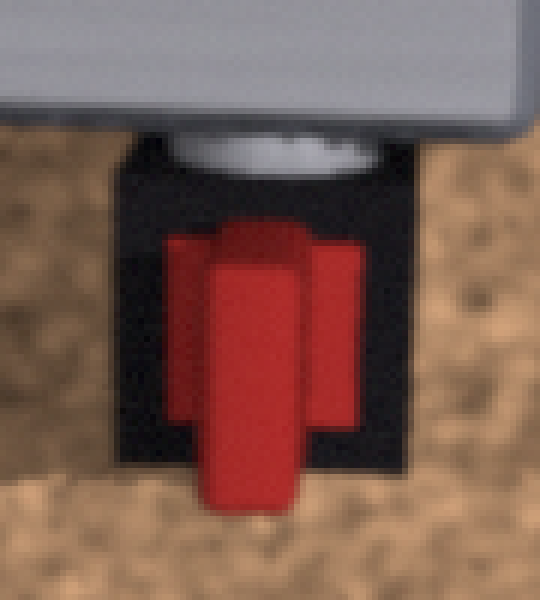

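Run:
```python
from h import *
s=manip.snapshot("wrist")
q=[ray(s,215+a/6,140+b/6,.0765) for a,b in [(207,265),(301,265),(296,510),(204,510)]]
for x in q: print(x.round(4))
c=np.mean(q,0); d=(q[0]+q[1]-q[2]-q[3])/2; print(c,np.linalg.norm(d[:2]),np.degrees(np.arctan2(d[1],d[0])))
# check with the block top z=.042 and side view
for a,b in [(115,465),(408,470),(415,160),(115,170)]: print("block",ray(s,215+a/6,140+b/6,.042).round(4))
go([c[0],c[1],.2],-2);
```

```text
[0.4519 0.1921 0.0765]
[0.4519 0.1798 0.0765]
[0.4176 0.1811 0.0765]
[0.4176 0.1936 0.0765]
[0.43472661 0.18665046 0.0765    ] 0.03434998150997455 -2.2678977086013328
block [0.4119 0.2103 0.042 ]
block [0.411  0.1657 0.042 ]
block [0.4589 0.1646 0.042 ]
block [0.4575 0.2083 0.042 ]
t3.5 tcp [0.4382 0.1659 0.2065] head -0.1 travel in present axes [ -3.5 -20.8   6.5] yaw 1.9 F [ 0.2  0.5 -0.7] gap 1.002
```

servo_tool:
  newtons: 60
  increments:
    - {"hand": 0, "travel": [-3.5, -20.8, 0], "yaw": 2.2}
    - {"hand": 0, "travel": [0, 0, 30], "yaw": 0}
    - {"hand": 0, "travel": [0, 0, 30], "yaw": 0}
    - {"hand": 0, "travel": [0, 0, 30], "yaw": 0}
    - {"hand": 0, "travel": [0, 0, 30], "yaw": 0}
    - {"hand": 0, "travel": [0, 0, 26], "yaw": 0}
    - {"hand": 0, "travel": [0, 0, 10.5], "yaw": 0}
    - {"hand": 0, "travel": [0, 0, 0], "yaw": 0}
    - {"hand": 0, "travel": [0, 0, 0], "yaw": 0}

```text
t: 4.35
tcp_pos: [0.4351, 0.1875, 0.0504]
tool_rot: [1.0, -0.02, 0.001, -0.0]
force: [0.1, -0.5, 0.6]
finger_gap: 1.0
```

Run:
```python
from h import *
go([.4347,.1867,.05],-2.2)
```

```text
t4.3 tcp [0.4351 0.1875 0.0504] head -2.3 travel in present axes [-0.4  0.8  0.4] yaw -0.1 F [ 0.1 -0.5  0.6] gap 1.0
```

servo_tool:
  newtons: 60
  increments:
    - {"hand": 0.5, "travel": [0, 0, 0], "yaw": 0}
    - {"hand": 1, "travel": [0, 0, 0], "yaw": 0}
    - {"hand": 1, "travel": [0, 0, 0], "yaw": 0}
    - {"hand": 1, "travel": [0, 0, 0], "yaw": 0}
    - {"hand": 1, "travel": [0, 0, 0], "yaw": 0}
    - {"hand": 1, "travel": [0, 0, 0], "yaw": 0}
    - {"hand": 1, "travel": [0, 0, 0], "yaw": 0}
    - {"hand": 1, "travel": [0, 0, 0], "yaw": 0}

```text
t: 5.15
tcp_pos: [0.4345, 0.1879, 0.0503]
tool_rot: [1.0, -0.019, 0.0, -0.0]
force: [-0.2, 0.6, 5.6]
finger_gap: 0.151
```

servo_tool:
  increments:
    - {"hand": 1, "travel": [0, 0, -5], "yaw": 0}
    - {"hand": 1, "travel": [0, 0, -5], "yaw": 0}
    - {"hand": 1, "travel": [0, 0, -5], "yaw": 0}
    - {"hand": 1, "travel": [0, 0, -5], "yaw": 0}
    - {"hand": 1, "travel": [0, 0, -10], "yaw": 0}
    - {"hand": 1, "travel": [0, 0, -20], "yaw": 0}
    - {"hand": 1, "travel": [0, 0, -30], "yaw": 0}
    - {"hand": 1, "travel": [0, 0, -30], "yaw": 0}
    - {"hand": 1, "travel": [0, 0, -40], "yaw": 0}
    - {"hand": 1, "travel": [0, 0, 0], "yaw": 0}
    - {"hand": 1, "travel": [0, 0, 0], "yaw": 0}

```text
t: 6.25
tcp_pos: [0.4347, 0.1879, 0.2013]
tool_rot: [1.0, -0.019, 0.002, -0.0]
force: [-1.2, -0.4, -0.6]
finger_gap: 0.152
```

Run:
```python
from h import *
s=manip.snapshot("wrist"); save(s,"w4")
t=manip.snapshot("top")
# tin centre by yellow
for c in blobs(t,*COL["yellow"],200):
    print(cv2.boundingRect(c)); r=cv2.minAreaRect(c); print([ray(t,u,v,.028)[:2].round(3) for u,v in cv2.boxPoints(r)])
m=cv2.inRange(hsv(t),(20,150,60),(32,255,255)); cs,_=cv2.findContours(m,cv2.RETR_EXTERNAL,cv2.CHAIN_APPROX_NONE)
for c in cs:
  if cv2.contourArea(c)>300:
    r=cv2.minAreaRect(c); print(r,[ray(t,u,v,.028)[:2].round(3) for u,v in cv2.boxPoints(r)])
save(t,"tin",(370,170,440,270),6)
go([.594,-.347,.15],0)
```

```text
(381, 185, 35, 39)
[array([ 0.549, -0.275]), array([ 0.655, -0.296]), array([ 0.639, -0.393]), array([ 0.534, -0.37 ])]
((401.5675964355469, 204.0946044921875), (40.93534851074219, 38.798160552978516), 9.462322235107422) [array([ 0.547, -0.27 ]), array([ 0.665, -0.295]), array([ 0.643, -0.417]), array([ 0.526, -0.39 ])]
t6.3 tcp [0.4333 0.1877 0.1993] head -2.2 travel in present axes [181.3 528.   49.2] yaw -2.2 F [0.7 0.7 0.1] gap 0.156
```

View pics/w4.png

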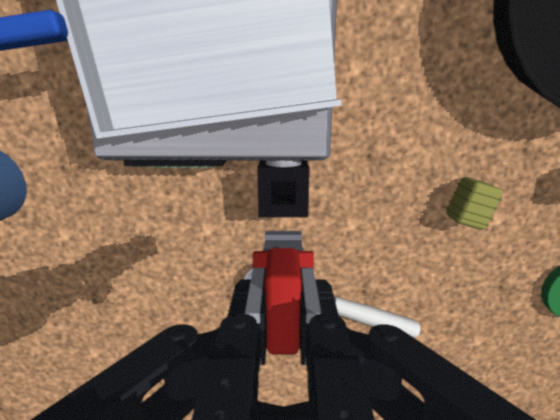

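View pics/tin.png

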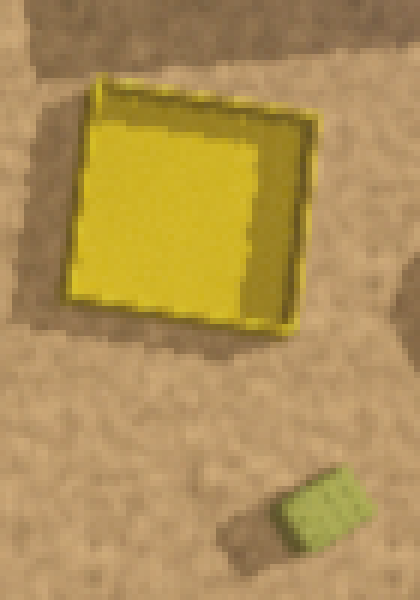

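servo_tool:
  increments:
    - {"hand": 1, "travel": [15.2, 43.8, 0], "yaw": 0}
    - {"hand": 1, "travel": [15.2, 43.8, 0], "yaw": 0}
    - {"hand": 1, "travel": [15.2, 43.8, 0], "yaw": 0}
    - {"hand": 1, "travel": [15.2, 43.8, 0], "yaw": 0}
    - {"hand": 1, "travel": [15.2, 43.8, 0], "yaw": 0}
    - {"hand": 1, "travel": [15.2, 43.8, 0], "yaw": 0}
    - {"hand": 1, "travel": [15.2, 43.8, 0], "yaw": 0}
    - {"hand": 1, "travel": [15.2, 43.8, 0], "yaw": 0}
    - {"hand": 1, "travel": [15.2, 43.8, 0], "yaw": 0}
    - {"hand": 1, "travel": [15.2, 43.8, 0], "yaw": 0}
    - {"hand": 1, "travel": [15.2, 43.8, 0], "yaw": 0}
    - {"hand": 1, "travel": [15.2, 43.8, 0], "yaw": 0}
    - {"hand": 1, "travel": [0, 0, 30], "yaw": 0}
    - {"hand": 1, "travel": [0, 0, 40], "yaw": 0}
    - {"hand": 1, "travel": [0, 0, 40], "yaw": 0}
    - {"hand": 1, "travel": [0, 0, 20], "yaw": 0}
    - {"hand": 1, "travel": [0, 0, 10], "yaw": 0}
    - {"hand": 1, "travel": [0, 0, 0], "yaw": 0}

```text
t: 8.15
tcp_pos: [0.5947, -0.3432, 0.0566]
tool_rot: [1.0, -0.019, -0.002, -0.002]
force: [-0.4, 1.0, -0.5]
finger_gap: 0.152
```

Run:
```python
from h import *
s=manip.snapshot("wrist"); save(s,"w5")
s=manip.snapshot("side"); save(s,"s5")
go([.595,-.345,.047],0)
```

```text
t8.2 tcp [ 0.5967 -0.3447  0.0601] head -2.2 travel in present axes [-1.7  0.3 13.1] yaw -2.2 F [-0.2 -0.3  0.3] gap 0.152
```

View pics/w5.png

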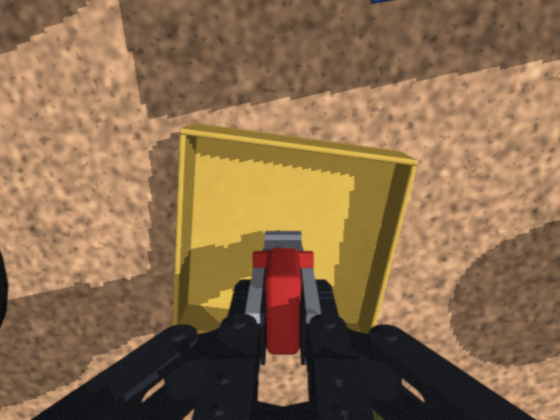

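View pics/s5.png

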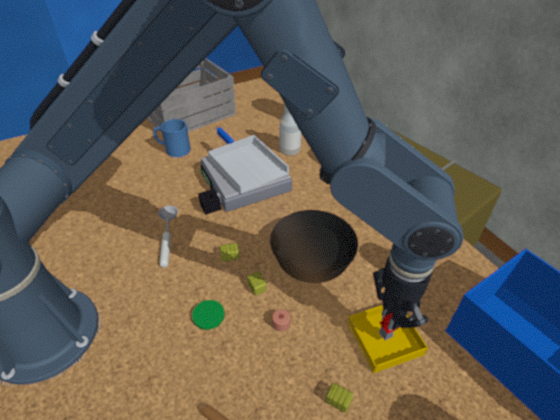

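Plug is centred over the tin in both views. Lowering it and letting go.

servo_tool:
  increments:
    - {"hand": 1, "travel": [0, 0, 6], "yaw": 0}
    - {"hand": 1, "travel": [0, 0, 6], "yaw": 0}
    - {"hand": 1, "travel": [0, 0, 1], "yaw": 0}
    - {"hand": 1, "travel": [0, 0, 0], "yaw": 0}
    - {"hand": 0.6, "travel": [0, 0, 0], "yaw": 0}
    - {"hand": 0.3, "travel": [0, 0, 0], "yaw": 0}
    - {"hand": 0, "travel": [0, 0, 0], "yaw": 0}
    - {"hand": 0, "travel": [0, 0, 0], "yaw": 0}
    - {"hand": 0, "travel": [0, 0, 0], "yaw": 0}
    - {"hand": 0, "travel": [0, 0, -20], "yaw": 0}
    - {"hand": 0, "travel": [0, 0, -40], "yaw": 0}
    - {"hand": 0, "travel": [0, 0, -40], "yaw": 0}
    - {"hand": 0, "travel": [0, 0, -40], "yaw": 0}
    - {"hand": 0, "travel": [-40, 0, 0], "yaw": 0}
    - {"hand": 0, "travel": [-40, 0, 0], "yaw": 0}
    - {"hand": 0, "travel": [-40, 0, 0], "yaw": 0}
    - {"hand": 0, "travel": [-35, 50, 0], "yaw": 0}

```text
t: 9.95
tcp_pos: [0.4431, -0.3735, 0.1864]
tool_rot: [1.0, -0.017, -0.002, -0.003]
force: [1.1, -1.1, -0.4]
finger_gap: 0.998
```

Run:
```python
from h import *
s=manip.snapshot("wrist"); save(s,"w6")
go([.44,-.395,.18],0)
for c in blobs(s,(24,60,40),(38,255,255),300):
    (u,v),wh,a=cv2.minAreaRect(c); P=ray(s,u,v,.03); print(u,v,wh,a,P)
```

```text
t10.0 tcp [ 0.4401 -0.3845  0.1871] head -2.3 travel in present axes [ 0.3 10.5  7.1] yaw -2.3 F [-2.  -3.3 -0.6] gap 1.0
15.5 214.5 (39.0, 31.0) 90.0 [ 0.42934871 -0.13357081  0.03      ]
314.039306640625 187.16293334960938 (38.901920318603516, 47.80590057373047) 57.9946174621582 [ 0.44588872 -0.39966769  0.03      ]
```

View pics/w6.png

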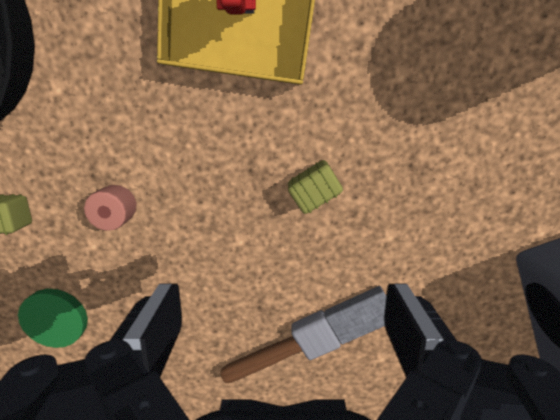

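Run:
```python
from h import *
s=manip.snapshot("wrist"); save(s,"w7",(255,140,365,230),6)
go([.44,-.395,.18],0)
```

```text
t10.1 tcp [ 0.443  -0.3836  0.1874] head -2.5 travel in present axes [-2.5 11.5  7.4] yaw -2.5 F [ 1.3 -0.5  0.4] gap 0.998
```

View pics/w7.png

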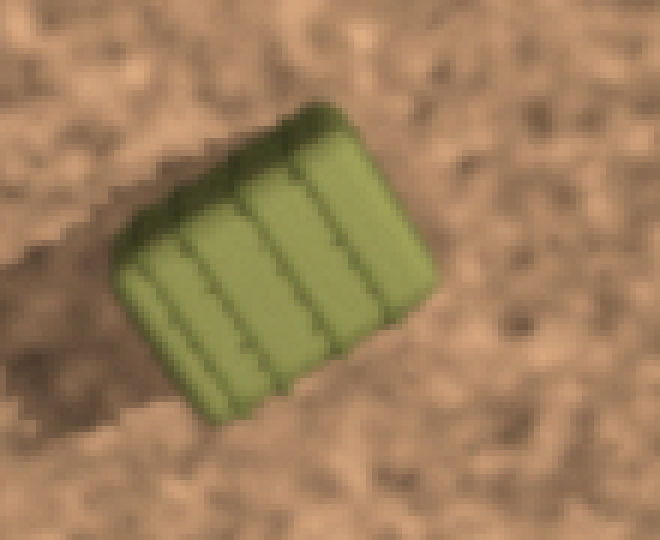

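```bash
cat >> h.py <<'E'
def top4(s,pts,roi,k,z):
    q=np.array([ray(s,roi[0]+a/k,roi[1]+b/k,z)[:2] for a,b in pts]); c=q.mean(0)
    e1=(q[1]-q[0]+q[2]-q[3])/2; e2=(q[2]-q[1]+q[3]-q[0])/2
    for e in (e1,e2): print("edge %.1f mm heading %.1f"%(np.hypot(*e)*1e3,np.degrees(np.arctan2(e[1],e[0]))))
    print("centre",c.round(4)); return c
E
python3 - <<'E'
from h import *
s=manip.snapshot("wrist")
c=top4(s,[(120,262),(345,130),(440,275),(215,422)],(255,140),6,.03)
go([*c,.16],-52)
for h in ((187,187),): pass
E
```

```text
edge 38.3 mm heading -59.6
edge 26.7 mm heading -150.6
centre [ 0.4477 -0.4007]
t10.1 tcp [ 0.4446 -0.382   0.1873] head -2.5 travel in present axes [ 3.9 18.5 27.4] yaw 49.5 F [ 1.1 -0.2  0.2] gap 1.0
```

servo_tool:
  newtons: 50
  increments:
    - {"hand": 0, "travel": [3.9, 18.5, 0], "yaw": 0}
    - {"hand": 0, "travel": [0, 0, 20], "yaw": -8.2}
    - {"hand": 0, "travel": [0, 0, 30], "yaw": -8.2}
    - {"hand": 0, "travel": [0, 0, 30], "yaw": -8.2}
    - {"hand": 0, "travel": [0, 0, 30], "yaw": -7.9}
    - {"hand": 0, "travel": [0, 0, 30], "yaw": 0}
    - {"hand": 0, "travel": [0, 0, 0], "yaw": 0}
    - {"hand": 0, "travel": [0, 0, 0], "yaw": 0}

```text
t: 10.9
tcp_pos: [0.4499, -0.3978, 0.0467]
tool_rot: [0.965, 0.261, -0.0, -0.0]
force: [0.4, -0.1, 0.7]
finger_gap: 1.002
```

Run:
```python
from h import *
go([.4477,-.4007,.004],30)
s=manip.snapshot("wrist"); save(s,"w8")
```

```text
t10.9 tcp [ 0.4499 -0.3978  0.0467] head 30.3 travel in present axes [-3.4  1.4 42.7] yaw 0.3 F [ 0.4 -0.1  0.7] gap 1.002
```

View pics/w8.png

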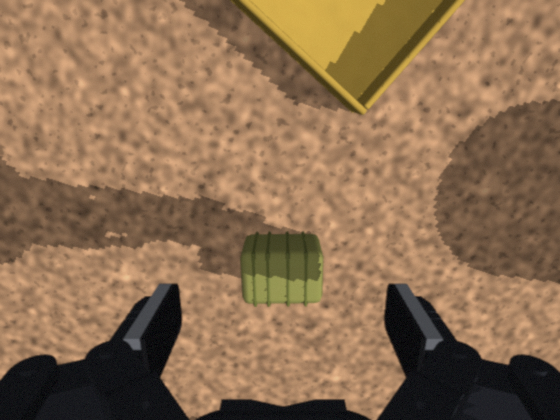

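servo_tool:
  newtons: 50
  increments:
    - {"hand": 0, "travel": [-3, 0, 20], "yaw": 0}
    - {"hand": 0, "travel": [0, 0, 18], "yaw": 0}
    - {"hand": 0, "travel": [0, 0, 4.7], "yaw": 0}
    - {"hand": 0, "travel": [0, 0, 0], "yaw": 0}
    - {"hand": 0.5, "travel": [0, 0, 0], "yaw": 0}
    - {"hand": 1, "travel": [0, 0, 0], "yaw": 0}
    - {"hand": 1, "travel": [0, 0, 0], "yaw": 0}
    - {"hand": 1, "travel": [0, 0, 0], "yaw": 0}
    - {"hand": 1, "travel": [0, 0, 0], "yaw": 0}
    - {"hand": 1, "travel": [0, 0, -10], "yaw": 0}
    - {"hand": 1, "travel": [0, 0, -40], "yaw": 8}
    - {"hand": 1, "travel": [0, 0, -40], "yaw": 8}
    - {"hand": 1, "travel": [0, 0, -40], "yaw": 8}
    - {"hand": 1, "travel": [0, 0, -20], "yaw": 2.8}
    - {"hand": 1, "travel": [0, 0, 0], "yaw": 0}
    - {"hand": 1, "travel": [0, 0, 0], "yaw": 0}

```text
t: 12.55
tcp_pos: [0.4464, -0.3994, 0.1542]
tool_rot: [1.0, 0.031, -0.0, -0.0]
force: [-0.2, 0.2, -0.7]
finger_gap: 0.482
```

Run:
```python
from h import *
go([.605,.275,.154],3.5)
s=manip.snapshot("wrist"); save(s,"w9")
```

```text
t12.6 tcp [ 0.4464 -0.3994  0.1542] head 3.5 travel in present axes [ 1.999e+02 -6.633e+02  2.000e-01] yaw 0.0 F [-0.2  0.2 -0.7] gap 0.482
```

View pics/w9.png

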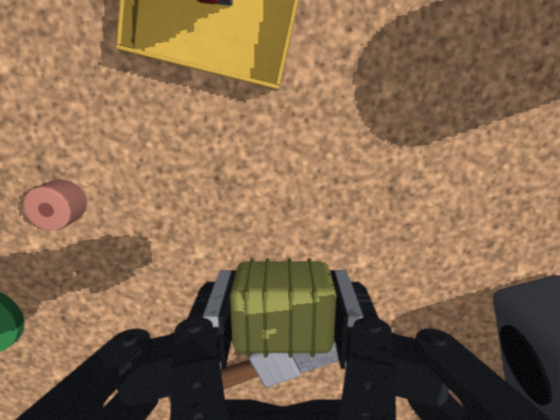

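servo_tool:
  increments:
    - {"hand": 1, "travel": [12.5, -41.5, -2], "yaw": 0}
    - {"hand": 1, "travel": [12.5, -41.5, 0], "yaw": 0}
    - {"hand": 1, "travel": [12.5, -41.5, 0], "yaw": 0}
    - {"hand": 1, "travel": [12.5, -41.5, 0], "yaw": 0}
    - {"hand": 1, "travel": [12.5, -41.5, 0], "yaw": 0}
    - {"hand": 1, "travel": [12.5, -41.5, 0], "yaw": 0}
    - {"hand": 1, "travel": [12.5, -41.5, 0], "yaw": 0}
    - {"hand": 1, "travel": [12.5, -41.5, 0], "yaw": 0}
    - {"hand": 1, "travel": [12.5, -41.5, 0], "yaw": 0}
    - {"hand": 1, "travel": [12.5, -41.5, 0], "yaw": 0}
    - {"hand": 1, "travel": [12.5, -41.5, 0], "yaw": 0}
    - {"hand": 1, "travel": [12.5, -41.5, 0], "yaw": 0}
    - {"hand": 1, "travel": [12.5, -41.5, 0], "yaw": 0}
    - {"hand": 1, "travel": [12.5, -41.5, 0], "yaw": 0}
    - {"hand": 1, "travel": [12.5, -41.5, 0], "yaw": 0}
    - {"hand": 1, "travel": [12.5, -41.5, 0], "yaw": 0}
    - {"hand": 1, "travel": [0, 0, 0], "yaw": 0}
    - {"hand": 1, "travel": [0, 0, 0], "yaw": 0}

```text
t: 14.4
tcp_pos: [0.6044, 0.2757, 0.1535]
tool_rot: [0.999, 0.032, -0.002, 0.001]
force: [0.4, 0.1, 0.6]
finger_gap: 0.478
```

Run:
```python
from h import *
go([.605,.275,.062],3.5)
s=manip.snapshot("wrist"); save(s,"w10")
```

```text
t14.4 tcp [0.6044 0.2757 0.1535] head 3.6 travel in present axes [ 0.9  0.6 91.5] yaw 0.1 F [0.4 0.1 0.6] gap 0.478
```

View pics/w10.png

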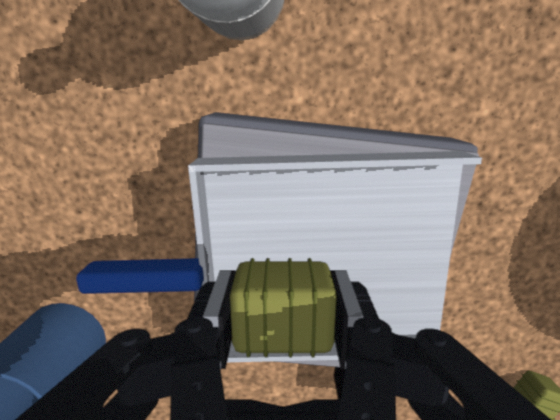

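Run:
```python
from h import *
s=manip.snapshot("wrist")
for n,p in dict(backfar=(191,162),spoutfar=(479,158),nearL=(228,362)).items(): print(n,ray(s,*p,.078).round(4))
print("handle",[ray(s,*p,.09).round(4) for p in [(82,262),(200,259)]],"bottle front bottom",ray(s,240,38,0).round(3))
print("mug",ray(s,100,320,.09).round(3))
print("cube bottom-left, far corner",ray(s,240,262,.135))
```

```text
backfar [0.642  0.3337 0.078 ]
spoutfar [0.6555 0.1565 0.078 ]
nearL [0.4905 0.309  0.078 ]
handle [array([0.5752, 0.402 , 0.09  ]), array([0.5819, 0.3264, 0.09  ])] bottle front bottom [0.722 0.314 0.   ]
mug [0.532 0.395 0.09 ]
cube bottom-left, far corner [0.60443021 0.29637113 0.135     ]
```

servo_tool:
  increments:
    - {"hand": 1, "travel": [3, -2, 20], "yaw": 0}
    - {"hand": 1, "travel": [0, 0, 30], "yaw": 0}
    - {"hand": 1, "travel": [0, 0, 25], "yaw": 0}
    - {"hand": 1, "travel": [0, 0, 10], "yaw": 0}
    - {"hand": 1, "travel": [0, 0, 5], "yaw": 0}
    - {"hand": 1, "travel": [0, 0, 1], "yaw": 0}
    - {"hand": 1, "travel": [0, 0, 0], "yaw": 0}
    - {"hand": 0.4, "travel": [0, 0, 0], "yaw": 0}
    - {"hand": 0.4, "travel": [0, 0, 0], "yaw": 0}
    - {"hand": 0.4, "travel": [0, 0, 0], "yaw": 0}
    - {"hand": 0.4, "travel": [0, 0, 0], "yaw": 0}
    - {"hand": 0.4, "travel": [0, 0, -10], "yaw": 0}
    - {"hand": 0.4, "travel": [0, 0, -30], "yaw": 0}
    - {"hand": 0, "travel": [0, 0, -40], "yaw": 0}
    - {"hand": 0, "travel": [0, 0, -40], "yaw": 0}
    - {"hand": 0, "travel": [0, 0, 0], "yaw": 0}

```text
t: 16.1
tcp_pos: [0.6132, 0.2787, 0.193]
tool_rot: [1.0, 0.031, 0.007, -0.002]
force: [-0.1, 0.6, -0.5]
finger_gap: 1.0
```

Run:
```python
from h import *
s=manip.snapshot("wrist"); save(s,"w11")
go([.42,.003,.18],0)
```

```text
t16.1 tcp [0.6113 0.2782 0.1899] head 3.5 travel in present axes [-207.8  263.     7.6] yaw 3.5 F [-0.   0.1 -0.6] gap 1.001
```

View pics/w11.png

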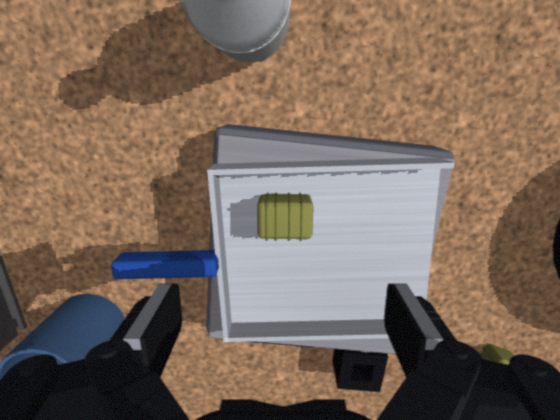

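servo_tool:
  increments:
    - {"hand": 0, "travel": [-30, 38, 0], "yaw": 0}
    - {"hand": 0, "travel": [-30, 38, 0], "yaw": 0}
    - {"hand": 0, "travel": [-30, 38, 0], "yaw": 0}
    - {"hand": 0, "travel": [-30, 38, 0], "yaw": 0}
    - {"hand": 0, "travel": [-30, 38, 0], "yaw": 0}
    - {"hand": 0, "travel": [-30, 38, 0], "yaw": 0}
    - {"hand": 0, "travel": [-20, 25, 0], "yaw": 0}
    - {"hand": 0, "travel": [0, 0, 0], "yaw": 0}
    - {"hand": 0, "travel": [0, 0, 0], "yaw": 0}

```text
t: 17.05
tcp_pos: [0.4242, 0.0123, 0.1849]
tool_rot: [1.0, 0.029, -0.0, -0.0]
force: [-0.1, -0.4, -0.3]
finger_gap: 0.998
```

Run:
```python
from h import *
s=manip.snapshot("wrist"); save(s,"w12"); save(s,"w12z",(235,130,435,280),3.9)
go([.42,.003,.18],0)
```

```text
t17.1 tcp [0.4249 0.0127 0.185 ] head 3.4 travel in present axes [-5.5  9.4  5. ] yaw 3.4 F [-0.3  0.8 -0.4] gap 1.004
```

View pics/w12.png

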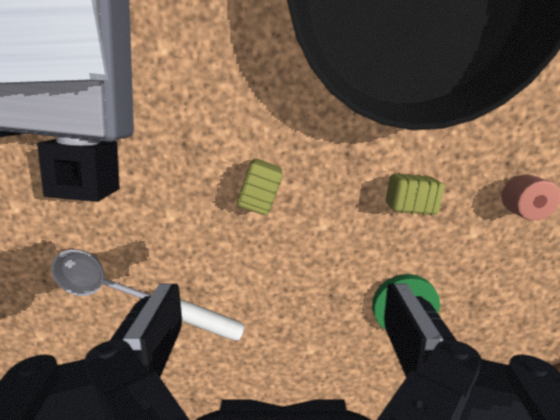

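View pics/w12z.png

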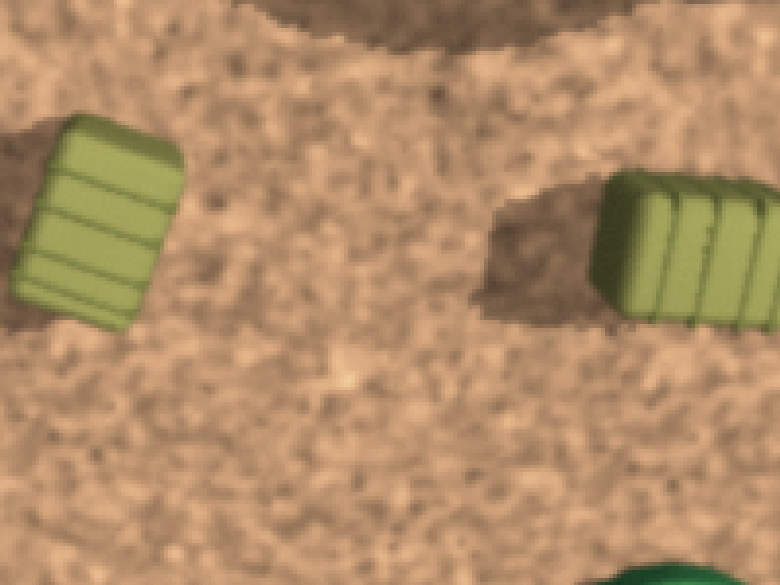

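Run:
```python
from h import *
s=manip.snapshot("wrist")
c=top4(s,[(66,140),(181,175),(125,328),(12,290)],(235,130),3.9,.03)
go([*c,.05],0)
s2=manip.snapshot("top"); print(proj(s2,[*c,.03]))
```

```text
edge 26.4 mm heading -105.0
edge 37.0 mm heading 163.1
centre [0.4258 0.0329]
t17.1 tcp [0.4252 0.013  0.185 ] head 3.5 travel in present axes [  1.7 -19.7 135. ] yaw 3.5 F [-0.4 -0.   0.9] gap 1.003
(np.float64(276.99826997714337), np.float64(260.3437447547926))
```

Run:
```python
from h import *
s=manip.snapshot("top")
for c in blobs(s,*COL["hay"],12): 
    (u,v),wh,a=cv2.minAreaRect(c); print(u,v,ray(s,u,v,.03))
save(s,"t13")
```

```text
275.3000183105469 266.4000244140625 [0.40805521 0.03782807 0.03      ]
324.5 260.5 [ 0.42522338 -0.10693195  0.03      ]
193.5 197.0 [0.61733651 0.28647156 0.03      ]
```

View pics/t13.png

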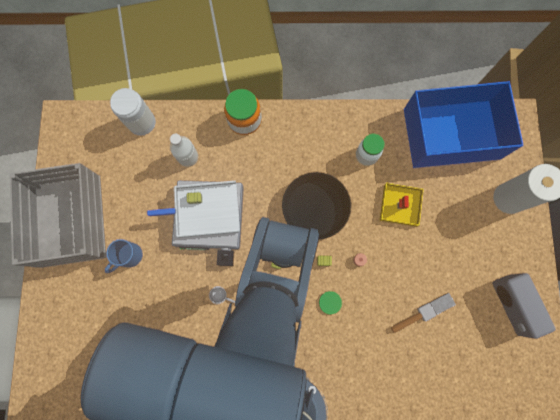

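Run:
```python
from h import *
s=manip.snapshot("wrist")
print(ray(s,420,195,.03))
c=top4(s,[(640,190),(810,200),(800,330),(630,318)],(235,130),3.9,.03)
save(s,"w13",(225,140,455,230),3.4)
```

```text
[ 0.43055527 -0.10574956  0.03      ]
edge 38.3 mm heading -90.2
edge 29.9 mm heading -173.6
centre [ 0.4289 -0.1057]
```

View pics/w13.png

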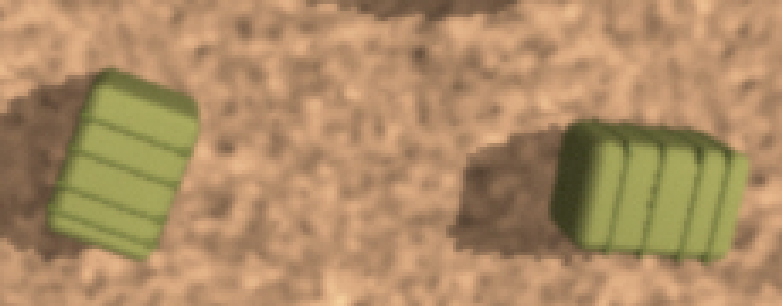

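servo_tool:
  increments:
    - {"hand": 0, "travel": [1.5, -19.7, 0], "yaw": 0}
    - {"hand": 0, "travel": [0, 0, 30], "yaw": 7}
    - {"hand": 0, "travel": [0, 0, 40], "yaw": 7}
    - {"hand": 0, "travel": [0, 0, 40], "yaw": 6.5}
    - {"hand": 0, "travel": [0, 0, 40], "yaw": 0}
    - {"hand": 0, "travel": [0, 0, 20], "yaw": 0}
    - {"hand": 0, "travel": [0, 0, 0], "yaw": 0}
    - {"hand": 0, "travel": [0, 0, 0], "yaw": 0}

```text
t: 18.1
tcp_pos: [0.4251, 0.0329, 0.0149]
tool_rot: [0.989, -0.147, -0.0, -0.0]
force: [-0.2, 0.3, -0.2]
finger_gap: 0.998
```

Run:
```python
from h import *
s=manip.snapshot("wrist"); save(s,"w14")
go([.4258,.0329,.004],-17)
```

```text
t18.1 tcp [0.4256 0.0327 0.0156] head -17.0 travel in present axes [ 0.1 -0.2 11.6] yaw 0.0 F [-0.6  0.1 -0.2] gap 1.002
```

View pics/w14.png

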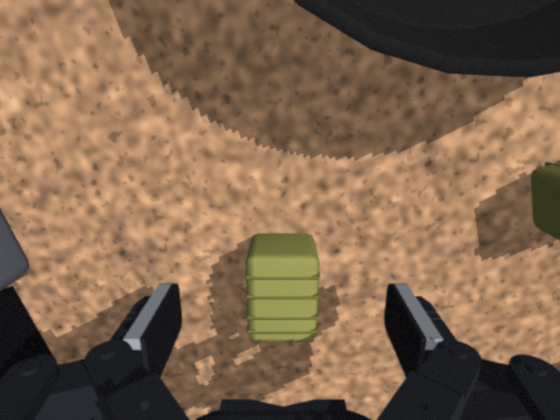

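servo_tool:
  increments:
    - {"hand": 0, "travel": [0, 0, 11], "yaw": 0}
    - {"hand": 0, "travel": [0, 0, 0], "yaw": 0}
    - {"hand": 0.6, "travel": [0, 0, 0], "yaw": 0}
    - {"hand": 1, "travel": [0, 0, 0], "yaw": 0}
    - {"hand": 1, "travel": [0, 0, 0], "yaw": 0}
    - {"hand": 1, "travel": [0, 0, 0], "yaw": 0}
    - {"hand": 1, "travel": [0, 0, 0], "yaw": 0}
    - {"hand": 1, "travel": [0, 0, 0], "yaw": 0}
    - {"hand": 1, "travel": [0, 0, -10], "yaw": 0}
    - {"hand": 1, "travel": [0, 0, -40], "yaw": -7}
    - {"hand": 1, "travel": [0, 0, -40], "yaw": -7}
    - {"hand": 1, "travel": [0, 0, -40], "yaw": -7}
    - {"hand": 1, "travel": [0, 0, -20], "yaw": 0}
    - {"hand": 1, "travel": [20.4, -39, 0], "yaw": 0}
    - {"hand": 1, "travel": [20.4, -39, 0], "yaw": 0}
    - {"hand": 1, "travel": [20.4, -39, 0], "yaw": 0}
    - {"hand": 1, "travel": [20.4, -39, 0], "yaw": 0}
    - {"hand": 1, "travel": [20.4, -39, 0], "yaw": 0}
    - {"hand": 1, "travel": [20.4, -39, 0], "yaw": 0}
    - {"hand": 1, "travel": [0, 0, 0], "yaw": 0}

```text
t: 20.15
tcp_pos: [0.5331, 0.2792, 0.1549]
tool_rot: [0.999, 0.037, 0.003, -0.001]
force: [-0.7, -1.3, -0.9]
finger_gap: 0.341
```

Run:
```python
from h import *
s=manip.snapshot("wrist"); save(s,"w15")
go([.532,.274,.062],4)
```

```text
t20.2 tcp [0.5311 0.2766 0.1543] head 4.2 travel in present axes [ 0.6  2.7 92.3] yaw 0.2 F [ 0.8 -0.4 -0.6] gap 0.342
```

View pics/w15.png

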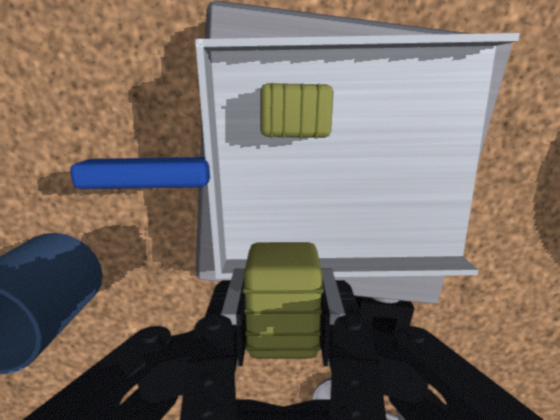

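servo_tool:
  increments:
    - {"hand": 1, "travel": [6, 2.5, 20], "yaw": 0}
    - {"hand": 1, "travel": [0, 0, 30], "yaw": 0}
    - {"hand": 1, "travel": [0, 0, 25], "yaw": 0}
    - {"hand": 1, "travel": [0, 0, 10], "yaw": 0}
    - {"hand": 1, "travel": [0, 0, 5], "yaw": 0}
    - {"hand": 1, "travel": [0, 0, 2], "yaw": 0}
    - {"hand": 1, "travel": [0, 0, 0], "yaw": 0}
    - {"hand": 0.5, "travel": [0, 0, 0], "yaw": 0}
    - {"hand": 0.5, "travel": [0, 0, 0], "yaw": 0}
    - {"hand": 0.5, "travel": [0, 0, 0], "yaw": 0}
    - {"hand": 0.5, "travel": [0, 0, 0], "yaw": 0}
    - {"hand": 0.5, "travel": [0, 0, -10], "yaw": 0}
    - {"hand": 0.5, "travel": [0, 0, -30], "yaw": 0}
    - {"hand": 0, "travel": [0, 0, -40], "yaw": 0}
    - {"hand": 0, "travel": [0, 0, -40], "yaw": 0}
    - {"hand": 0, "travel": [0, 0, 0], "yaw": 0}
    - {"hand": 0, "travel": [0, 0, 0], "yaw": 0}

```text
t: 21.9
tcp_pos: [0.5375, 0.2725, 0.1839]
tool_rot: [0.999, 0.035, 0.002, -0.0]
force: [-0.6, -0.4, -1.0]
finger_gap: 1.003
```

Run:
```python
from h import *
s=manip.snapshot("wrist"); save(s,"w16")
go([.4289,-.1057,.18],3.5)
```

```text
t21.9 tcp [0.5364 0.2722 0.1824] head 4.0 travel in present axes [-133.6  369.5    2.4] yaw 0.5 F [-0.2  0.2 -0.4] gap 0.999
```

View pics/w16.png

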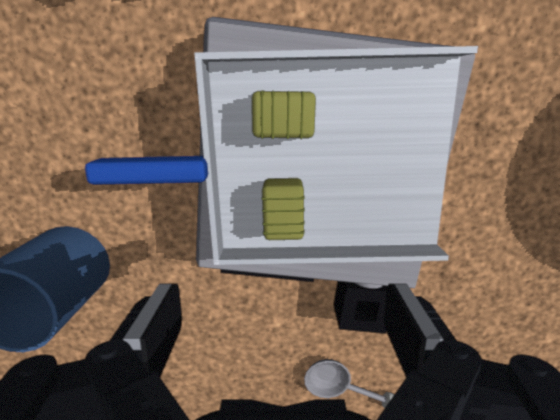

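servo_tool:
  increments:
    - {"hand": 0, "travel": [-14.8, 41, 0], "yaw": 0}
    - {"hand": 0, "travel": [-14.8, 41, 0], "yaw": 0}
    - {"hand": 0, "travel": [-14.8, 41, 0], "yaw": 0}
    - {"hand": 0, "travel": [-14.8, 41, 0], "yaw": 0}
    - {"hand": 0, "travel": [-14.8, 41, 0], "yaw": 0}
    - {"hand": 0, "travel": [-14.8, 41, 0], "yaw": 0}
    - {"hand": 0, "travel": [-14.8, 41, 0], "yaw": 0}
    - {"hand": 0, "travel": [-14.8, 41, 0], "yaw": 0}
    - {"hand": 0, "travel": [-14.8, 41, 0], "yaw": 0}
    - {"hand": 0, "travel": [0, 0, 40], "yaw": 0}
    - {"hand": 0, "travel": [0, 0, 40], "yaw": 0}
    - {"hand": 0, "travel": [0, 0, 40], "yaw": 0}
    - {"hand": 0, "travel": [0, 0, 10], "yaw": 0}
    - {"hand": 0, "travel": [0, 0, 0], "yaw": 0}
    - {"hand": 0, "travel": [0, 0, 0], "yaw": 0}

```text
t: 23.45
tcp_pos: [0.4299, -0.105, 0.0526]
tool_rot: [0.999, 0.035, 0.0, 0.0]
force: [-0.3, 0.2, 0.4]
finger_gap: 1.002
```

Run:
```python
from h import *
s=manip.snapshot("wrist"); save(s,"w17")
go([.4289,-.1057,.004],3)
```

```text
t23.5 tcp [ 0.4304 -0.1052  0.0532] head 4.0 travel in present axes [-1.6  0.3 49.2] yaw 1.0 F [1.1 0.5 0.1] gap 1.0
```

View pics/w17.png

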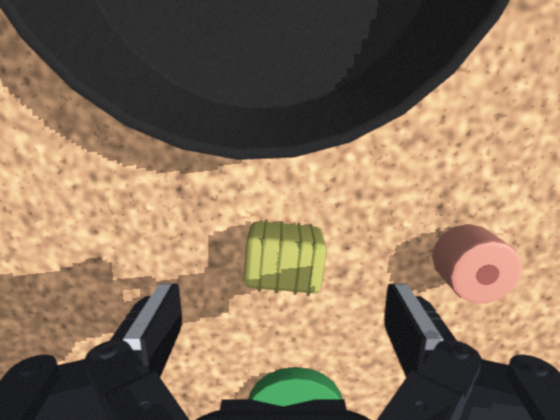

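servo_tool:
  increments:
    - {"hand": 0, "travel": [-1, 0, 25], "yaw": 3}
    - {"hand": 0, "travel": [0, 0, 20], "yaw": 0}
    - {"hand": 0, "travel": [0, 0, 4], "yaw": 0}
    - {"hand": 0.5, "travel": [0, 0, 0], "yaw": 0}
    - {"hand": 1, "travel": [0, 0, 0], "yaw": 0}
    - {"hand": 1, "travel": [0, 0, 0], "yaw": 0}
    - {"hand": 1, "travel": [0, 0, 0], "yaw": 0}
    - {"hand": 1, "travel": [0, 0, 0], "yaw": 0}
    - {"hand": 1, "travel": [0, 0, -10], "yaw": 0}
    - {"hand": 1, "travel": [0, 0, -40], "yaw": -3}
    - {"hand": 1, "travel": [0, 0, -40], "yaw": 0}
    - {"hand": 1, "travel": [0, 0, -40], "yaw": 0}
    - {"hand": 1, "travel": [0, 0, -20], "yaw": 0}
    - {"hand": 1, "travel": [0, 0, 0], "yaw": 0}

```text
t: 24.9
tcp_pos: [0.4304, -0.1059, 0.1566]
tool_rot: [0.999, 0.035, 0.003, 0.002]
force: [0.0, -0.8, -1.3]
finger_gap: 0.485
```

Run:
```python
from h import *
s=manip.snapshot("wrist"); save(s,"w18")
go([.612,.211,.154],4)
print("gap");
```

```text
t24.9 tcp [ 0.4294 -0.1054  0.155 ] head 4.0 travel in present axes [ 204.2 -303.     1.1] yaw -0.0 F [-0.4  0.6 -0.3] gap 0.488
gap
```

View pics/w18.png

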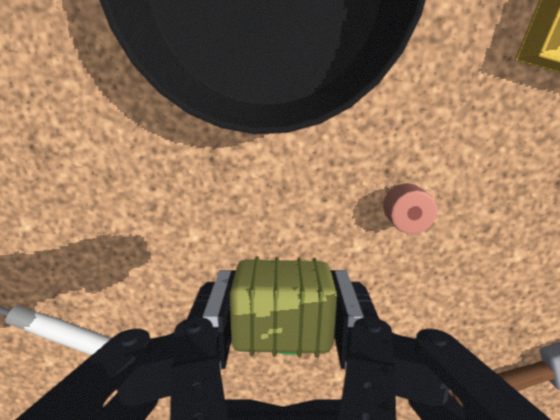

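servo_tool:
  increments:
    - {"hand": 1, "travel": [25.5, -37.5, 0], "yaw": 0}
    - {"hand": 1, "travel": [25.5, -37.5, 0], "yaw": 0}
    - {"hand": 1, "travel": [25.5, -37.5, 0], "yaw": 0}
    - {"hand": 1, "travel": [25.5, -37.5, 0], "yaw": 0}
    - {"hand": 1, "travel": [25.5, -37.5, 0], "yaw": 0}
    - {"hand": 1, "travel": [25.5, -37.5, 0], "yaw": 0}
    - {"hand": 1, "travel": [25.5, -37.5, 0], "yaw": 0}
    - {"hand": 1, "travel": [25.5, -37.5, 0], "yaw": 0}
    - {"hand": 1, "travel": [0, 0, 0], "yaw": 0}
    - {"hand": 1, "travel": [0, 0, 0], "yaw": 0}
    - {"hand": 1, "travel": [0, 0, 25], "yaw": 0}
    - {"hand": 1, "travel": [0, 0, 30], "yaw": 0}
    - {"hand": 1, "travel": [0, 0, 25], "yaw": 0}
    - {"hand": 1, "travel": [0, 0, 10], "yaw": 0}
    - {"hand": 1, "travel": [0, 0, 2], "yaw": 0}
    - {"hand": 1, "travel": [0, 0, 0], "yaw": 0}

```text
t: 26.55
tcp_pos: [0.6107, 0.2071, 0.0609]
tool_rot: [0.999, 0.034, -0.001, 0.0]
force: [0.7, -0.6, -0.7]
finger_gap: 0.484
```

servo_tool:
  increments:
    - {"hand": 0.4, "travel": [0, 0, 0], "yaw": 0}
    - {"hand": 0.4, "travel": [0, 0, 0], "yaw": 0}
    - {"hand": 0.4, "travel": [0, 0, 0], "yaw": 0}
    - {"hand": 0.4, "travel": [0, 0, 0], "yaw": 0}
    - {"hand": 0.4, "travel": [0, 0, -10], "yaw": 0}
    - {"hand": 0.4, "travel": [0, 0, -30], "yaw": 0}
    - {"hand": 0, "travel": [0, 0, -40], "yaw": 0}
    - {"hand": 0, "travel": [0, 0, -40], "yaw": 0}
    - {"hand": 0, "travel": [0, 0, 0], "yaw": 0}
    - {"hand": 0, "travel": [0, 0, 0], "yaw": 0}

```text
t: 27.55
tcp_pos: [0.6121, 0.2085, 0.1833]
tool_rot: [0.999, 0.035, 0.002, -0.0]
force: [-0.8, 0.7, 0.4]
finger_gap: 0.999
```

Run:
```python
from h import *
s=manip.snapshot("wrist"); save(s,"w19")
t=manip.snapshot("top"); save(t,"t19")
P=ray(t,360.5,259,.028); print(P)
go([P[0],P[1],.18],3.5)
```

```text
[ 0.4297115  -0.21320949  0.028     ]
t27.6 tcp [0.6104 0.2082 0.1805] head 4.0 travel in present axes [-209.6  407.8    1. ] yaw 0.5 F [-0.1 -0.  -0.4] gap 0.996
```

View pics/w19.png

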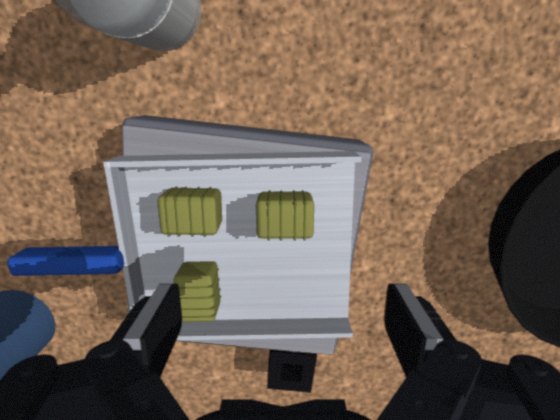

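View pics/t19.png

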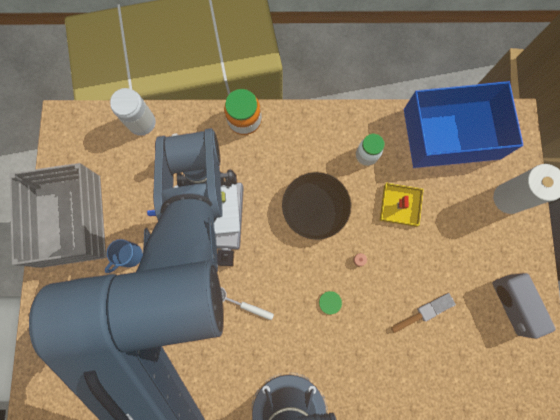

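servo_tool:
  increments:
    - {"hand": 0, "travel": [-20.9, 40.8, 0], "yaw": 0}
    - {"hand": 0, "travel": [-20.9, 40.8, 0], "yaw": 0}
    - {"hand": 0, "travel": [-20.9, 40.8, 0], "yaw": 0}
    - {"hand": 0, "travel": [-20.9, 40.8, 0], "yaw": 0}
    - {"hand": 0, "travel": [-20.9, 40.8, 0], "yaw": 0}
    - {"hand": 0, "travel": [-20.9, 40.8, 0], "yaw": 0}
    - {"hand": 0, "travel": [-20.9, 40.8, 0], "yaw": 0}
    - {"hand": 0, "travel": [-20.9, 40.8, 0], "yaw": 0}
    - {"hand": 0, "travel": [-20.9, 40.8, 0], "yaw": 0}
    - {"hand": 0, "travel": [-20.9, 40.8, 0], "yaw": 0}
    - {"hand": 0, "travel": [0, 0, 40], "yaw": 0}
    - {"hand": 0, "travel": [0, 0, 40], "yaw": 0}
    - {"hand": 0, "travel": [0, 0, 40], "yaw": 0}
    - {"hand": 0, "travel": [0, 0, 10], "yaw": 0}
    - {"hand": 0, "travel": [0, 0, 0], "yaw": 0}
    - {"hand": 0, "travel": [0, 0, 0], "yaw": 0}

```text
t: 29.25
tcp_pos: [0.4316, -0.2133, 0.0516]
tool_rot: [0.999, 0.035, 0.0, 0.0]
force: [0.3, -0.0, 0.5]
finger_gap: 0.997
```

Run:
```python
from h import *
s=manip.snapshot("wrist"); save(s,"w20")
go([.4297,-.2132,.004],4)
```

```text
t29.3 tcp [ 0.432  -0.2136  0.0523] head 4.0 travel in present axes [-2.4 -0.7 48.2] yaw 0.0 F [0.1 0.3 0.1] gap 1.001
```

View pics/w20.png

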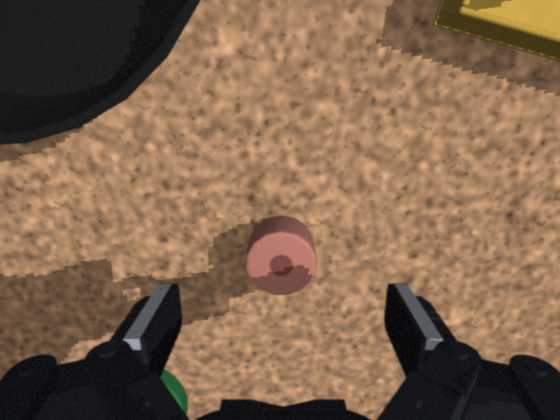

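servo_tool:
  increments:
    - {"hand": 0, "travel": [-2, 0, 25], "yaw": 0}
    - {"hand": 0, "travel": [0, 0, 20], "yaw": 0}
    - {"hand": 0, "travel": [0, 0, 3], "yaw": 0}
    - {"hand": 0.5, "travel": [0, 0, 0], "yaw": 0}
    - {"hand": 1, "travel": [0, 0, 0], "yaw": 0}
    - {"hand": 1, "travel": [0, 0, 0], "yaw": 0}
    - {"hand": 1, "travel": [0, 0, 0], "yaw": 0}
    - {"hand": 1, "travel": [0, 0, 0], "yaw": 0}
    - {"hand": 1, "travel": [0, 0, -10], "yaw": 0}
    - {"hand": 1, "travel": [0, 0, -40], "yaw": 0}
    - {"hand": 1, "travel": [0, 0, -40], "yaw": 0}
    - {"hand": 1, "travel": [0, 0, -40], "yaw": 0}
    - {"hand": 1, "travel": [0, 0, -20], "yaw": 0}
    - {"hand": 1, "travel": [0, 0, 0], "yaw": 0}

```text
t: 30.7
tcp_pos: [0.4308, -0.2146, 0.1568]
tool_rot: [0.999, 0.035, 0.003, 0.003]
force: [-0.4, -1.4, 0.1]
finger_gap: 0.43
```

Run:
```python
from h import *
s=manip.snapshot("wrist"); save(s,"w21")
go([.541,.206,.154],4)
```

```text
t30.8 tcp [ 0.4298 -0.2138  0.155 ] head 4.0 travel in present axes [ 1.401e+02 -4.111e+02  2.000e-01] yaw -0.0 F [-0.2 -0.3 -0.5] gap 0.428
```

View pics/w21.png

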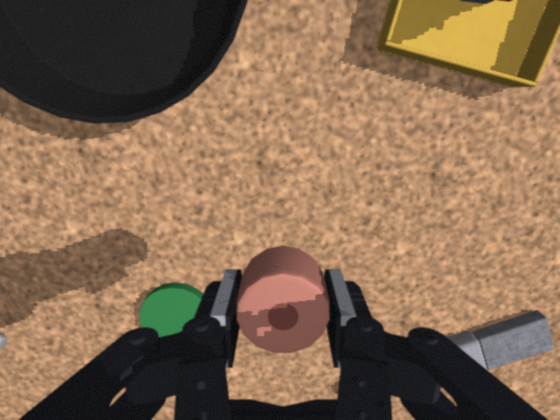

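servo_tool:
  increments:
    - {"hand": 1, "travel": [14, -41.1, 0], "yaw": 0}
    - {"hand": 1, "travel": [14, -41.1, 0], "yaw": 0}
    - {"hand": 1, "travel": [14, -41.1, 0], "yaw": 0}
    - {"hand": 1, "travel": [14, -41.1, 0], "yaw": 0}
    - {"hand": 1, "travel": [14, -41.1, 0], "yaw": 0}
    - {"hand": 1, "travel": [14, -41.1, 0], "yaw": 0}
    - {"hand": 1, "travel": [14, -41.1, 0], "yaw": 0}
    - {"hand": 1, "travel": [14, -41.1, 0], "yaw": 0}
    - {"hand": 1, "travel": [14, -41.1, 0], "yaw": 0}
    - {"hand": 1, "travel": [14, -41.1, 0], "yaw": 0}
    - {"hand": 1, "travel": [0, 0, 0], "yaw": 0}
    - {"hand": 1, "travel": [0, 0, 0], "yaw": 0}
    - {"hand": 1, "travel": [0, 0, 25], "yaw": 0}
    - {"hand": 1, "travel": [0, 0, 30], "yaw": 0}
    - {"hand": 1, "travel": [0, 0, 25], "yaw": 0}
    - {"hand": 1, "travel": [0, 0, 10], "yaw": 0}
    - {"hand": 1, "travel": [0, 0, 2], "yaw": 0}
    - {"hand": 1, "travel": [0, 0, 0], "yaw": 0}

```text
t: 32.55
tcp_pos: [0.5401, 0.2054, 0.0609]
tool_rot: [0.999, 0.034, -0.0, 0.0]
force: [0.6, -0.1, -1.3]
finger_gap: 0.424
```

servo_tool:
  increments:
    - {"hand": 0.45, "travel": [0, 0, 0], "yaw": 0}
    - {"hand": 0.45, "travel": [0, 0, 0], "yaw": 0}
    - {"hand": 0.45, "travel": [0, 0, 0], "yaw": 0}
    - {"hand": 0.45, "travel": [0, 0, 0], "yaw": 0}
    - {"hand": 0.45, "travel": [0, 0, -10], "yaw": 0}
    - {"hand": 0.45, "travel": [0, 0, -30], "yaw": 0}
    - {"hand": 0, "travel": [0, 0, -40], "yaw": 0}
    - {"hand": 0, "travel": [0, 0, -40], "yaw": 0}
    - {"hand": 0, "travel": [0, 0, -40], "yaw": 0}
    - {"hand": 0, "travel": [0, 0, 0], "yaw": 0}
    - {"hand": 0, "travel": [0, 0, 0], "yaw": 0}

```text
t: 33.65
tcp_pos: [0.5407, 0.2065, 0.2229]
tool_rot: [0.999, 0.035, 0.002, -0.0]
force: [0.3, -0.2, -0.2]
finger_gap: 0.999
```

Run:
```python
from h import *
s=manip.snapshot("wrist"); save(s,"w22")
t=manip.snapshot("side"); save(t,"s22")
go([.563,.370,.2],4)
```

```text
t33.8 tcp [0.5392 0.2062 0.2203] head 4.0 travel in present axes [  35.1 -161.8   20.2] yaw -0.0 F [ 0.3  0.2 -0.4] gap 0.997
```

View pics/w22.png

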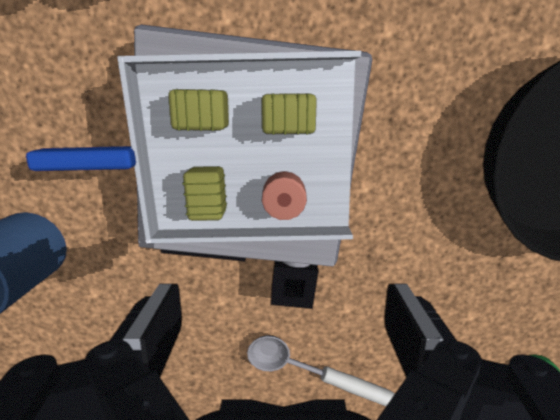

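View pics/s22.png

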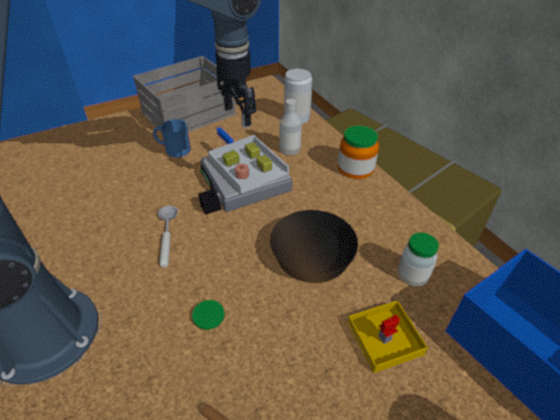

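Run:
```python
from h import *
s=manip.snapshot("wrist")
print("pan"); c=top4(s,[(120,60),(360,53),(352,237),(149,240)],(0,0),1,.078)
print("handle",[ray(s,*p,.09).round(4) for p in [(30,151),(133,148)]],[ray(s,*p,.09).round(4) for p in [(30,167),(133,165)]])
save(s,"w22z",(120,10,390,290),2.1)
for p in [(0,212),(40,217),(66,250),(50,280),(8,300)]: print("mugrim",ray(s,*p,.09).round(3))
t=manip.snapshot("top"); save(t,"t22z",(95,170,255,290),5)
```

```text
pan
edge 176.2 mm heading -84.8
edge 144.9 mm heading -174.5
centre [0.5713 0.2383]
handle [array([0.565 , 0.4014, 0.09  ]), array([0.5728, 0.3229, 0.09  ])] [array([0.5525, 0.4034, 0.09  ]), array([0.5596, 0.3238, 0.09  ])]
mugrim [0.513 0.433 0.09 ]
mugrim [0.511 0.402 0.09 ]
mugrim [0.483 0.384 0.09 ]
mugrim [0.453 0.402 0.09 ]
mugrim [0.431 0.442 0.09 ]
```

View pics/w22z.png

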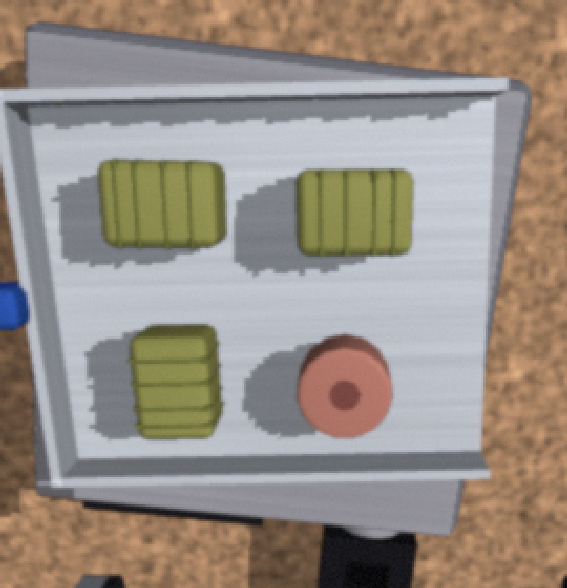

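View pics/t22z.png

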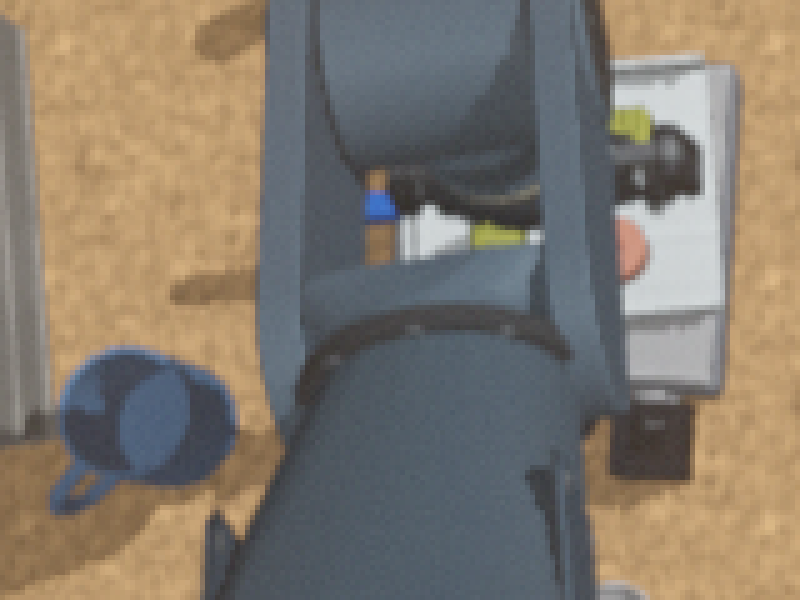

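servo_tool:
  newtons: 120
  increments:
    - {"hand": 0, "travel": [6.5, -32.4, 0], "yaw": 0}
    - {"hand": 0, "travel": [6.5, -32.4, 0], "yaw": 0}
    - {"hand": 0, "travel": [6.5, -32.4, 0], "yaw": 0}
    - {"hand": 0, "travel": [6.5, -32.4, 0], "yaw": 0}
    - {"hand": 0, "travel": [6.5, -32.4, 0], "yaw": 0}
    - {"hand": 0.4, "travel": [0, 0, 0], "yaw": -8.3}
    - {"hand": 0.4, "travel": [0, 0, 0], "yaw": -8.3}
    - {"hand": 0.4, "travel": [0, 0, 0], "yaw": -8.3}
    - {"hand": 0.4, "travel": [0, 0, 0], "yaw": -8.3}
    - {"hand": 0.4, "travel": [0, 0, 0], "yaw": -8.3}
    - {"hand": 0.4, "travel": [0, 0, 0], "yaw": -8.3}
    - {"hand": 0.4, "travel": [0, 0, 0], "yaw": -8.3}
    - {"hand": 0.4, "travel": [0, 0, 0], "yaw": -8.3}
    - {"hand": 0.4, "travel": [0, 0, 0], "yaw": -8.3}
    - {"hand": 0.4, "travel": [0, 0, 0], "yaw": -8.3}
    - {"hand": 0.4, "travel": [0, 0, 0], "yaw": -8.3}
    - {"hand": 0.4, "travel": [0, 0, 0], "yaw": 0}
    - {"hand": 0.4, "travel": [0, 0, 0], "yaw": 0}
    - {"hand": 0.4, "travel": [0, 0, 0], "yaw": 0}
    - {"hand": 0.4, "travel": [0, 0, 0], "yaw": 0}

```text
t: 35.85
tcp_pos: [0.5614, 0.3701, 0.2208]
tool_rot: [0.674, 0.739, -0.0, -0.0]
force: [-0.3, -1.1, 0.1]
finger_gap: 0.602
```

servo_tool:
  increments:
    - {"hand": 0.4, "travel": [0, 0, 0], "yaw": 0}
    - {"hand": 0.4, "travel": [0, 0, 0], "yaw": 0}
    - {"hand": 0.4, "travel": [0, 0, 0], "yaw": 0}
    - {"hand": 0.4, "travel": [0, 0, 0], "yaw": 0}
    - {"hand": 0.4, "travel": [0, 0, 0], "yaw": 0}
    - {"hand": 0.4, "travel": [0, 0, 0], "yaw": 0}
    - {"hand": 0.4, "travel": [0, 0, 0], "yaw": 0}
    - {"hand": 0.4, "travel": [0, 0, 0], "yaw": 0}
    - {"hand": 0.4, "travel": [0, 0, 0], "yaw": 0}
    - {"hand": 0.4, "travel": [0, 0, 0], "yaw": 0}

```text
t: 36.85
tcp_pos: [0.5615, 0.3702, 0.2211]
tool_rot: [0.674, 0.739, 0.0, 0.0]
force: [0.5, -0.8, 0.2]
finger_gap: 0.597
```

Run:
```python
from h import *
s=manip.snapshot("wrist"); save(s,"w23"); save(manip.snapshot("top"),"t23")
go([.5605,.370,.06],95.4)
```

```text
t37.0 tcp [0.5615 0.3702 0.2211] head 95.3 travel in present axes [-1.000e-01 -1.000e+00  1.611e+02] yaw -0.1 F [0.3 0.1 0.4] gap 0.596
```

View pics/w23.png

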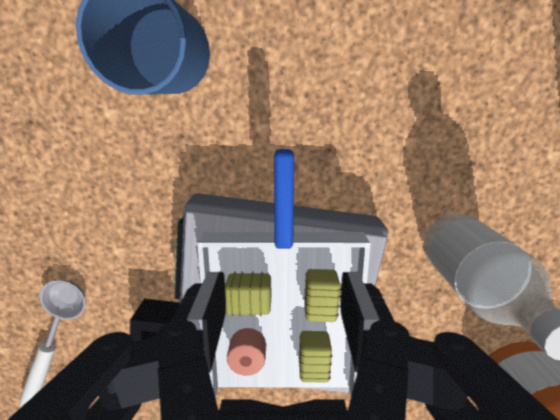

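View pics/t23.png

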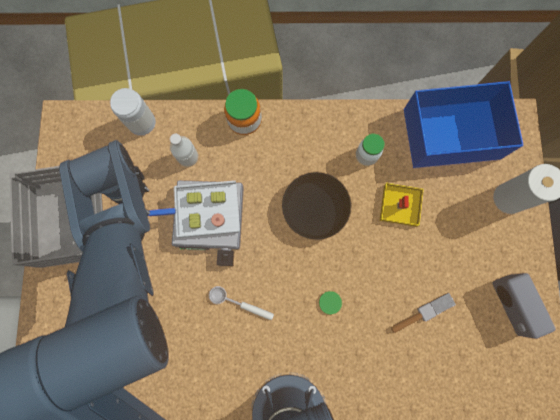

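servo_tool:
  newtons: 120
  increments:
    - {"hand": 0.4, "travel": [0, 0, 40], "yaw": 0}
    - {"hand": 0.4, "travel": [0, 0, 40], "yaw": 0}
    - {"hand": 0.4, "travel": [0, 0, 40], "yaw": 0}
    - {"hand": 0.4, "travel": [0, 0, 30], "yaw": 0}
    - {"hand": 0.4, "travel": [0, 0, 11], "yaw": 0}
    - {"hand": 0.4, "travel": [0, 0, 0], "yaw": 0}
    - {"hand": 0.7, "travel": [0, 0, 0], "yaw": 0}
    - {"hand": 0.8, "travel": [0, 0, 0], "yaw": 0}
    - {"hand": 1, "travel": [0, 0, 0], "yaw": 0}
    - {"hand": 1, "travel": [0, 0, 0], "yaw": 0}
    - {"hand": 1, "travel": [0, 0, 0], "yaw": 0}
    - {"hand": 1, "travel": [0, 0, 0], "yaw": 0}

```text
t: 38.15
tcp_pos: [0.5628, 0.3709, 0.0627]
tool_rot: [0.674, 0.739, 0.002, 0.001]
force: [-0.9, -0.6, 6.6]
finger_gap: 0.166
```

servo_tool:
  increments:
    - {"hand": 1, "travel": [0, 0, -3], "yaw": 0}
    - {"hand": 1, "travel": [0, 0, -3], "yaw": 0}
    - {"hand": 1, "travel": [0, 0, -3], "yaw": 0}
    - {"hand": 1, "travel": [0, 0, -3], "yaw": 0}
    - {"hand": 1, "travel": [0, 0, -3], "yaw": 0}
    - {"hand": 1, "travel": [0, 0, -3], "yaw": 0}
    - {"hand": 1, "travel": [0, 0, -2], "yaw": 0}
    - {"hand": 1, "travel": [0, 0, 0], "yaw": 0}
    - {"hand": 1, "travel": [0, 0, 0], "yaw": 0}

```text
t: 39.05
tcp_pos: [0.5615, 0.3702, 0.0801]
tool_rot: [0.674, 0.739, -0.0, -0.0]
force: [0.7, -0.2, -4.2]
finger_gap: 0.165
```

Run:
```python
from h import *
s=manip.snapshot("side"); save(s,"s24",(180,100,320,220),5); save(manip.snapshot("wrist"),"w24")
go([.5605,.370,.06],95.4); print(tool()[0]["ft_torque"])
```

```text
t39.1 tcp [0.5614 0.3702 0.0799] head 95.3 travel in present axes [-0.1 -0.9 19.9] yaw -0.1 F [ 0.1 -0.8 -4.1] gap 0.164
[ 0.50449334  0.03124448 -0.03491923]
```

View pics/s24.png

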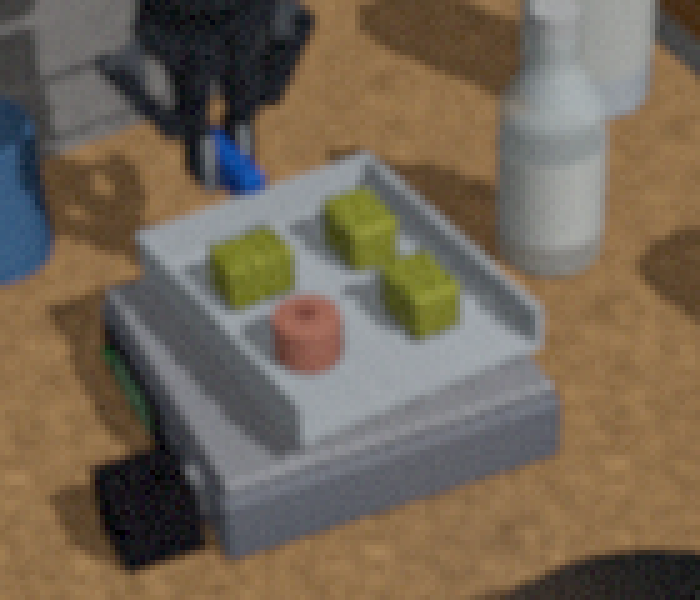

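View pics/w24.png

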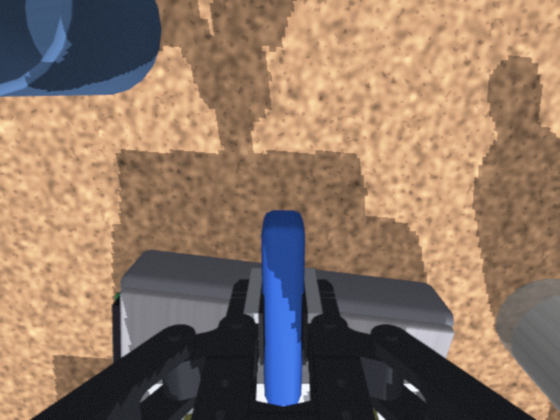

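servo_tool:
  increments:
    - {"hand": 1, "travel": [0, 0, -5], "yaw": 0}
    - {"hand": 1, "travel": [0, 0, -5], "yaw": 0}
    - {"hand": 1, "travel": [0, 0, -5], "yaw": 0}
    - {"hand": 1, "travel": [0, 0, -5], "yaw": 0}
    - {"hand": 1, "travel": [0, 0, 0], "yaw": 0}
    - {"hand": 1, "travel": [0, 0, 0], "yaw": 0}

```text
t: 39.75
tcp_pos: [0.5616, 0.3703, 0.1005]
tool_rot: [0.674, 0.739, 0.0, 0.0]
force: [-0.1, -0.0, -4.5]
finger_gap: 0.167
```

Run:
```python
from h import *
s=manip.snapshot("side"); save(s,"s25",(180,100,320,220),5)
go([.5605,.370,.06],95.4); print(tool()[0]["ft_torque"])
```

```text
t39.8 tcp [0.5614 0.3702 0.1002] head 95.3 travel in present axes [-0.1 -0.9 40.2] yaw -0.1 F [ 0.9 -0.6 -4.5] gap 0.163
[0.46188875 0.03016405 0.00738205]
```

View pics/s25.png

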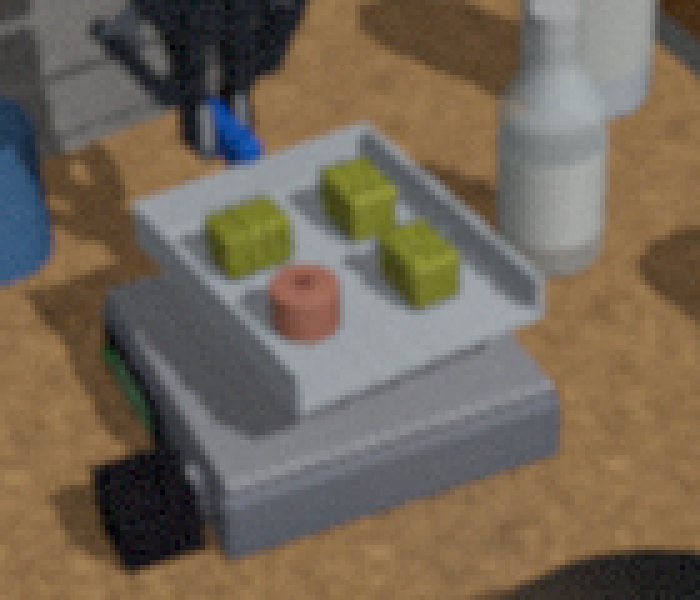

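servo_tool:
  increments:
    - {"hand": 1, "travel": [0, 0, -10], "yaw": 0}
    - {"hand": 1, "travel": [0, 0, -20], "yaw": 0}
    - {"hand": 1, "travel": [0, 0, -20], "yaw": 0}
    - {"hand": 1, "travel": [0, 0, -20], "yaw": 0}
    - {"hand": 1, "travel": [0, 0, -20], "yaw": 0}
    - {"hand": 1, "travel": [0, 0, -10], "yaw": 0}
    - {"hand": 1, "travel": [0, 0, -6], "yaw": 0}
    - {"hand": 1, "travel": [-8, -0.5, 0], "yaw": 0}
    - {"hand": 1, "travel": [-16, -1, 0], "yaw": 0}
    - {"hand": 1, "travel": [-24, -1.5, 0], "yaw": 0}
    - {"hand": 1, "travel": [-28, -2, 0], "yaw": 0}
    - {"hand": 1, "travel": [-28, -2, 0], "yaw": 0}
    - {"hand": 1, "travel": [-28, -2, 0], "yaw": 0}
    - {"hand": 1, "travel": [-28, -2, 0], "yaw": 0}
    - {"hand": 1, "travel": [-28, -2, 0], "yaw": 0}
    - {"hand": 1, "travel": [-28, -2, 0], "yaw": 0}
    - {"hand": 1, "travel": [-28, -2, 0], "yaw": 0}
    - {"hand": 1, "travel": [-24, -1.5, 0], "yaw": 0}
    - {"hand": 1, "travel": [-16, -0.5, 0], "yaw": 0}
    - {"hand": 1, "travel": [-5, 0, 0], "yaw": 0}

```text
t: 41.8
tcp_pos: [0.5685, 0.0784, 0.2054]
tool_rot: [0.675, 0.738, -0.001, -0.001]
force: [-0.3, 0.4, -4.7]
finger_gap: 0.165
```

servo_tool:
  increments:
    - {"hand": 1, "travel": [0, 0, 0], "yaw": 0}
    - {"hand": 1, "travel": [0, 0, 0], "yaw": 0}
    - {"hand": 1, "travel": [0, 0, 0], "yaw": 0}

```text
t: 42.1
tcp_pos: [0.569, 0.0818, 0.206]
tool_rot: [0.673, 0.739, 0.0, -0.0]
force: [0.0, -0.3, -4.2]
finger_gap: 0.163
```

Run:
```python
from h import *
s=manip.snapshot("side"); save(s,"s26"); save(manip.snapshot("top"),"t26")
go([.5697,.0813,.206],95.4); print(tool()[0]["ft_torque"])
```

```text
t42.2 tcp [0.569  0.0817 0.2061] head 95.4 travel in present axes [-0.5  0.6  0.1] yaw -0.0 F [ 0.4  0.3 -3. ] gap 0.165
[0.52741941 0.02387854 0.07781324]
```

View pics/s26.png

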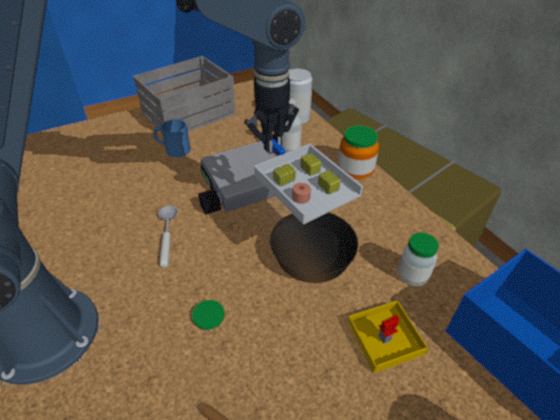

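View pics/t26.png

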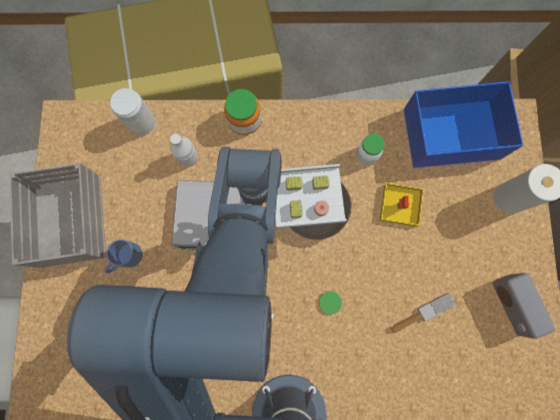

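servo_tool:
  newtons: 60
  increments:
    - {"hand": 1, "travel": [0, 0, 0], "yaw": 0}
    - {"hand": 1, "travel": [0, 0, 0], "yaw": 0}

```text
t: 42.4
tcp_pos: [0.5691, 0.0812, 0.2061]
tool_rot: [0.673, 0.739, 0.0, 0.0]
force: [0.7, -0.1, -3.3]
finger_gap: 0.167
```

Run:
```python
from h import *
s=manip.snapshot("side"); save(s,"s27",(220,110,380,290),3.3); print(tool()[0]["ft_torque"])
```

```text
[0.49034571 0.02987181 0.00554938]
```

View pics/s27.png

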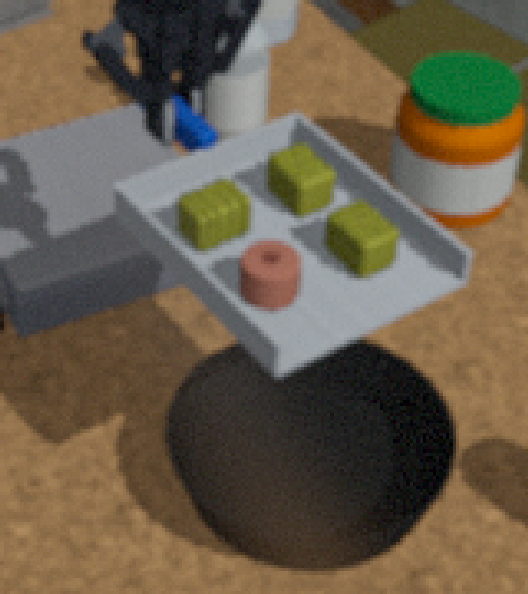

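servo_tool:
  newtons: 40
  increments:
    - {"hand": 1, "travel": [0, 0, 0], "yaw": 0}
    - {"hand": 1, "travel": [0, 0, 0], "yaw": 0}

```text
t: 42.65
tcp_pos: [0.5692, 0.0807, 0.2062]
tool_rot: [0.674, 0.739, 0.0, 0.0]
force: [0.7, -0.5, -4.9]
finger_gap: 0.162
```

Run:
```python
from h import *
s=manip.snapshot("side"); save(s,"s28",(220,110,380,290),3.3); st=tool()[0];print(st["ft_torque"],st["force"])
```

```text
[ 0.4741623   0.04704718 -0.04627581] [-0.06094583  1.01544272 -3.82284317]
```

View pics/s28.png

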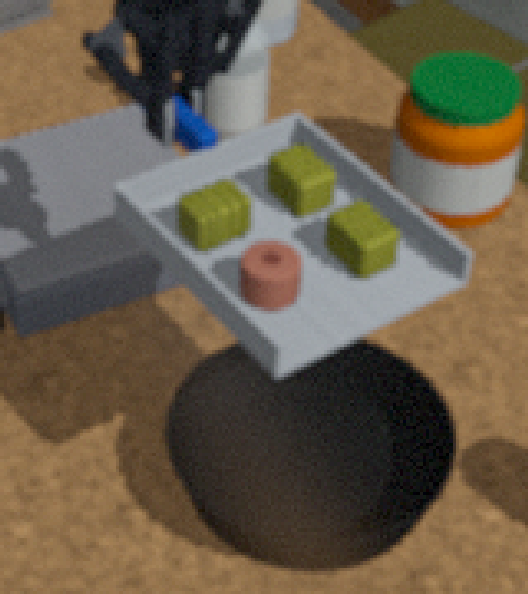

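Not moved yet; easing to 28 N.

servo_tool:
  newtons: 28
  increments:
    - {"hand": 1, "travel": [0, 0, 0], "yaw": 0}
    - {"hand": 1, "travel": [0, 0, 0], "yaw": 0}

```text
t: 42.9
tcp_pos: [0.5692, 0.0807, 0.2061]
tool_rot: [0.674, 0.739, 0.0, -0.0]
force: [-0.4, 0.3, -4.4]
finger_gap: 0.169
```

Run:
```python
from h import *
s=manip.snapshot("side"); save(s,"s29",(220,110,380,290),3.3); st=tool()[0];print(st["ft_torque"],st["force"])
```

```text
[ 0.46456495  0.03364123 -0.02819831] [-0.343348    0.46851322 -4.11049369]
```

View pics/s29.png

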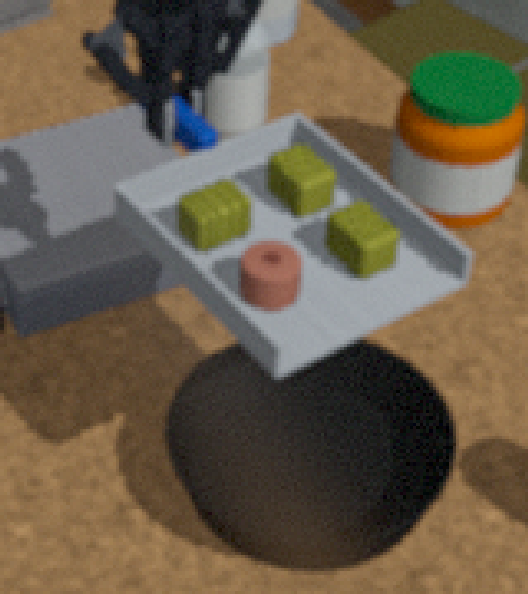

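servo_tool:
  newtons: 20
  increments:
    - {"hand": 1, "travel": [0, 0, 0], "yaw": 0}
    - {"hand": 1, "travel": [0, 0, 0], "yaw": 0}
    - {"hand": 1, "travel": [0, 0, 0], "yaw": 0}

```text
t: 43.25
tcp_pos: [0.5692, 0.0807, 0.2061]
tool_rot: [0.674, 0.739, 0.0, -0.0]
force: [-1.3, 0.3, -4.5]
finger_gap: 0.167
```

Run:
```python
from h import *
s=manip.snapshot("side"); save(s,"s30",(220,110,380,290),3.3); st=tool()[0];print(st["ft_torque"],st["force"])
```

```text
[ 0.47413139  0.01706238 -0.00737593] [-0.72289517 -0.36250594 -5.16044703]
```

View pics/s30.png

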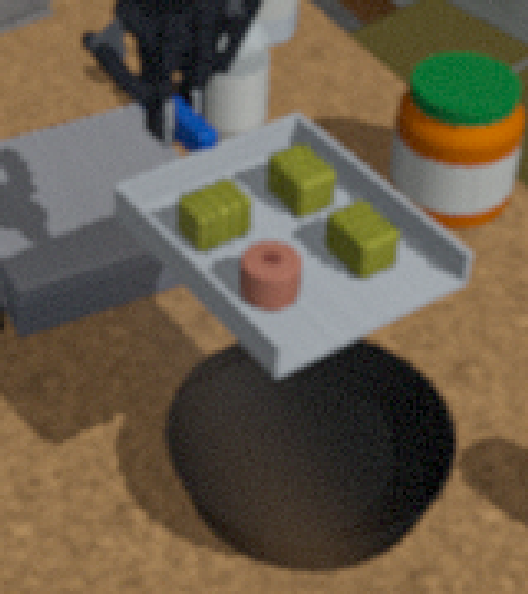

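servo_tool:
  newtons: 20
  increments:
    - {"hand": 0.86, "travel": [0, 0, 0], "yaw": 0}
    - {"hand": 0.86, "travel": [0, 0, 0], "yaw": 0}

```text
t: 43.5
tcp_pos: [0.5692, 0.0807, 0.2061]
tool_rot: [0.674, 0.739, 0.0, -0.0]
force: [0.1, -0.6, -4.4]
finger_gap: 0.167
```

Run:
```python
from h import *
s=manip.snapshot("side"); save(s,"s31",(220,110,380,290),3.3); st=tool()[0];print(st["ft_torque"],st["force"],st["finger_gap"])
```

```text
[0.47687748 0.08903899 0.02434363] [ 0.47888649  0.91169478 -4.42633245] 0.16185177421807379
```

View pics/s31.png

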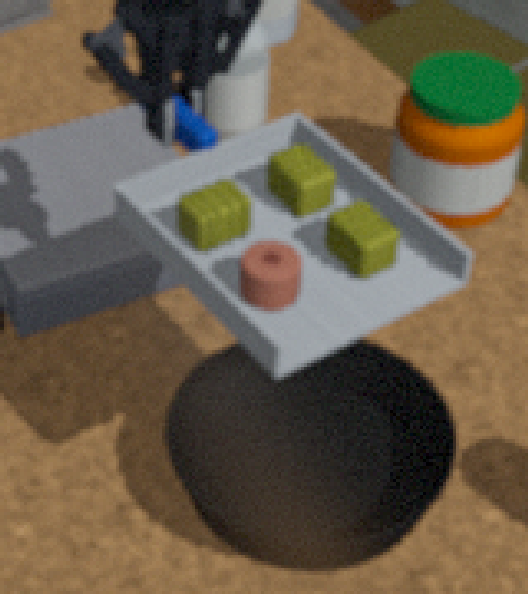

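servo_tool:
  increments:
    - {"hand": 0.845, "travel": [0, 0, 0], "yaw": 0}
    - {"hand": 0.845, "travel": [0, 0, 0], "yaw": 0}

```text
t: 43.75
tcp_pos: [0.5692, 0.0807, 0.2061]
tool_rot: [0.674, 0.739, -0.0, -0.0]
force: [0.0, -0.0, -4.4]
finger_gap: 0.166
```

```bash
cat > look.py <<'E'
import sys
from h import *
t=manip.snapshot("side"); save(t,sys.argv[1],(220,110,380,290),3.3); st=tool()[0];print(st["t"],st["tcp_pos"],st["ft_torque"].round(2),st["force"].round(1),round(st["finger_gap"],3))
E
python3 look.py s32
```

```text
43.8 [0.56918939 0.08071991 0.20613961] [ 0.45  0.06 -0.03] [ 0.1 -0.2 -5.3] 0.161
```

View pics/s32.png

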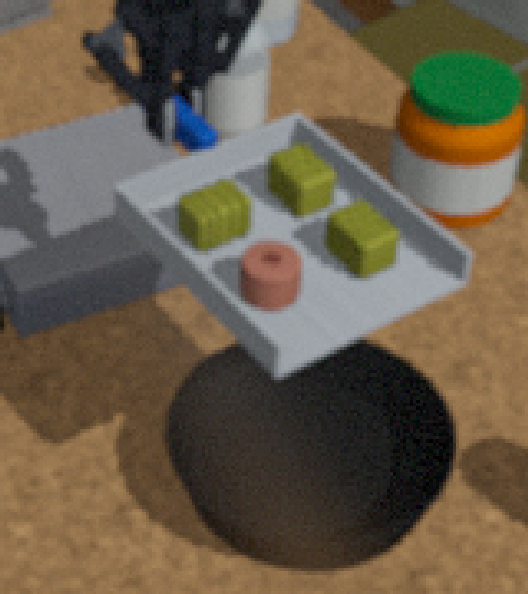

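servo_tool:
  increments:
    - {"hand": 0.837, "travel": [0, 0, 0], "yaw": 0}

```text
t: 43.9
tcp_pos: [0.5692, 0.0807, 0.2061]
tool_rot: [0.674, 0.739, -0.0, 0.0]
force: [-0.7, 0.9, -3.5]
finger_gap: 0.166
```

```bash
python3 look.py s33
```

```text
43.95 [0.5692125  0.08069795 0.20611428] [ 0.52  0.03 -0.01] [ 0.7 -0.2 -4.2] 0.165
```

View pics/s33.png

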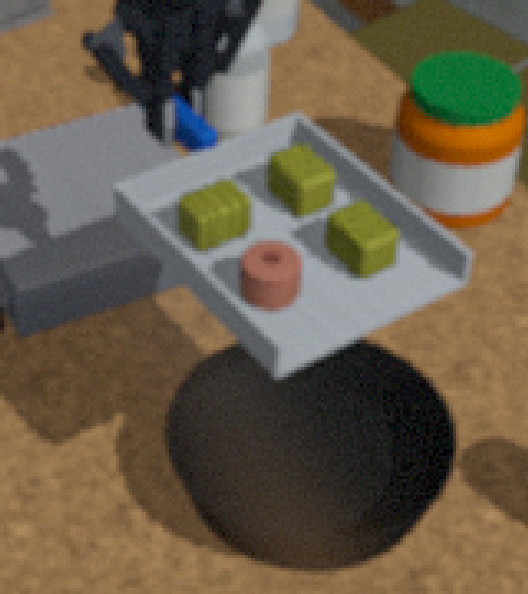

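servo_tool:
  newtons: 60
  increments:
    - {"hand": 1, "travel": [-5, 0, 0], "yaw": 0}
    - {"hand": 1, "travel": [-10, -1, 0], "yaw": 0}
    - {"hand": 1, "travel": [-10, 0, 0], "yaw": 0}
    - {"hand": 1, "travel": [-5, 0, 0], "yaw": 0}
    - {"hand": 1, "travel": [0, 0, 0], "yaw": 0}
    - {"hand": 1, "travel": [0, 0, 0], "yaw": 0}

```text
t: 44.55
tcp_pos: [0.5709, 0.0504, 0.2061]
tool_rot: [0.674, 0.739, 0.0, -0.0]
force: [-0.2, 0.6, -4.4]
finger_gap: 0.169
```

servo_tool:
  newtons: 20
  increments:
    - {"hand": 0.84, "travel": [0, 0, 0], "yaw": 0}
    - {"hand": 0.833, "travel": [0, 0, 0], "yaw": 0}

```text
t: 44.75
tcp_pos: [0.5709, 0.051, 0.2061]
tool_rot: [0.674, 0.739, 0.0, -0.0]
force: [0.6, 0.9, -3.9]
finger_gap: 0.171
```

```bash
python3 look.py s34
```

```text
44.8 [0.57087087 0.05107066 0.20611107] [0.51 0.08 0.01] [-0.1  0.4 -4.6] 0.17
```

View pics/s34.png

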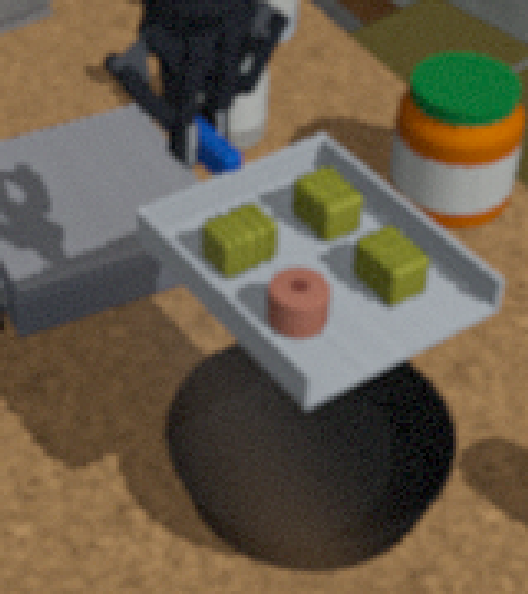

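servo_tool:
  increments:
    - {"hand": 0.829, "travel": [0, 0, 0], "yaw": 0}

```text
t: 44.9
tcp_pos: [0.5709, 0.051, 0.2061]
tool_rot: [0.674, 0.739, -0.0, -0.0]
force: [0.5, 0.1, -4.5]
finger_gap: 0.17
```

```bash
python3 look.py s35
```

```text
44.95 [0.57090667 0.05096745 0.20613333] [ 0.46  0.06 -0.02] [ 0.1 -1.6 -4.2] 0.173
```

View pics/s35.png

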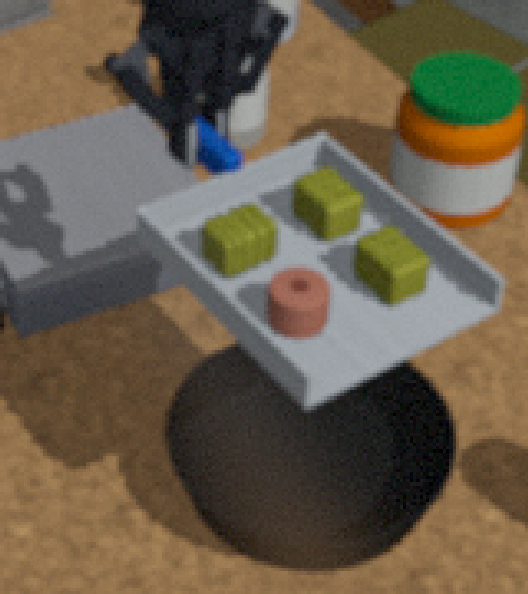

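servo_tool:
  newtons: 60
  increments:
    - {"hand": 1, "travel": [0, 0, 0], "yaw": 0}
    - {"hand": 1, "travel": [0, 0, 10], "yaw": 0}
    - {"hand": 1, "travel": [0, 0, 20], "yaw": 0}
    - {"hand": 1, "travel": [0, 0, 25], "yaw": 0}
    - {"hand": 1, "travel": [0, 0, 25], "yaw": 0}
    - {"hand": 1, "travel": [0, 0, 20], "yaw": 0}
    - {"hand": 1, "travel": [0, 0, 15], "yaw": 0}
    - {"hand": 1, "travel": [0, 0, 0], "yaw": 0}
    - {"hand": 1, "travel": [0, 0, 0], "yaw": 0}

```text
t: 45.85
tcp_pos: [0.5709, 0.0507, 0.0907]
tool_rot: [0.674, 0.739, -0.0, -0.0]
force: [0.4, -0.1, -3.7]
finger_gap: 0.173
```

servo_tool:
  newtons: 20
  increments:
    - {"hand": 0.84, "travel": [0, 0, 0], "yaw": 0}
    - {"hand": 0.824, "travel": [0, 0, 0], "yaw": 0}

```text
t: 46.05
tcp_pos: [0.5718, 0.0507, 0.0921]
tool_rot: [0.674, 0.739, 0.001, 0.001]
force: [-0.3, -0.5, -5.0]
finger_gap: 0.179
```

```bash
python3 look.py s36
```

```text
46.1 [0.57166845 0.05069382 0.09210559] [0.48 0.04 0.03] [ 0.4 -0.6 -3.8] 0.18
```

View pics/s36.png

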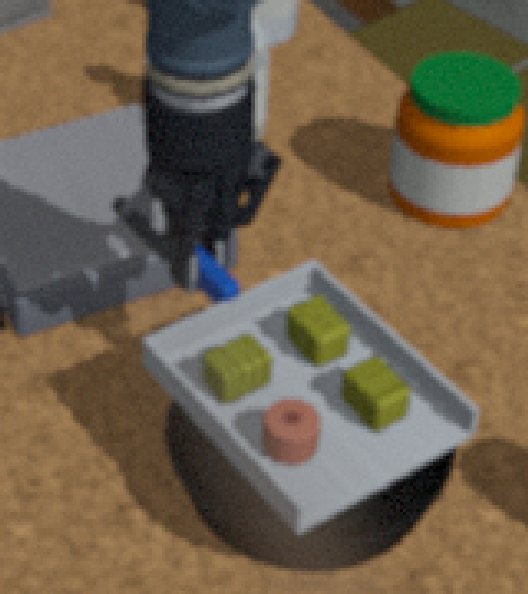

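Still held at gap 0.18; continuing in small steps.

servo_tool:
  increments:
    - {"hand": 0.815, "travel": [0, 0, 0], "yaw": 0}

```text
t: 46.2
tcp_pos: [0.5717, 0.0504, 0.0921]
tool_rot: [0.673, 0.739, 0.0, 0.001]
force: [-0.1, -0.2, -2.6]
finger_gap: 0.186
```

```bash
python3 look.py s37
```

```text
46.25 [0.57167139 0.0504392  0.09202816] [-0.09  0.06  0.02] [-0.5 -0.2 -1.6] 0.186
```

servo_tool:
  increments:
    - {"hand": 0.808, "travel": [0, 0, 0], "yaw": 0}

```text
t: 46.35
tcp_pos: [0.5718, 0.0505, 0.0921]
tool_rot: [0.674, 0.739, 0.001, 0.001]
force: [0.5, -0.6, -0.5]
finger_gap: 0.192
```

```bash
python3 look.py s38
```

```text
46.4 [0.57180174 0.05058457 0.09201536] [ 0.02 -0.02 -0.05] [-0.9 -1.3  0.5] 0.192
```

View pics/s38.png

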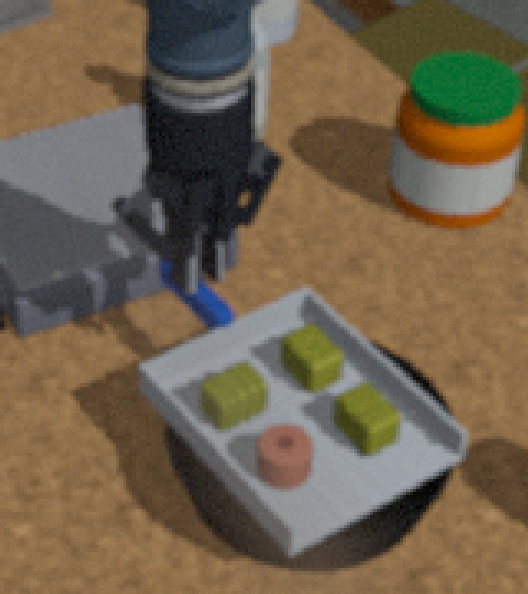

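View pics/s37.png

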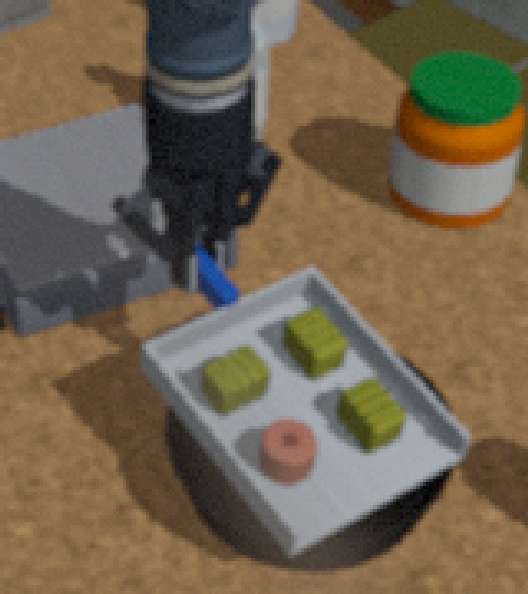

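Run:
```python
from h import *
save(manip.snapshot("top"),"t38",(220,110,400,290),3.3); save(manip.snapshot("wrist"),"w38")
```

```text
(no output)
```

View pics/t38.png

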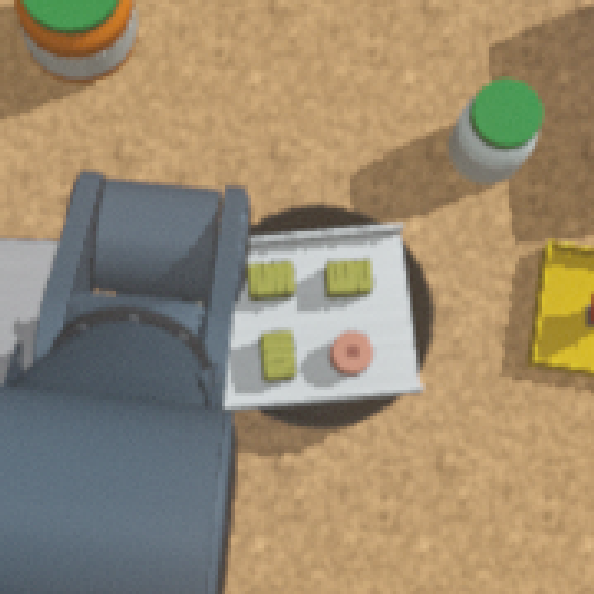

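View pics/w38.png

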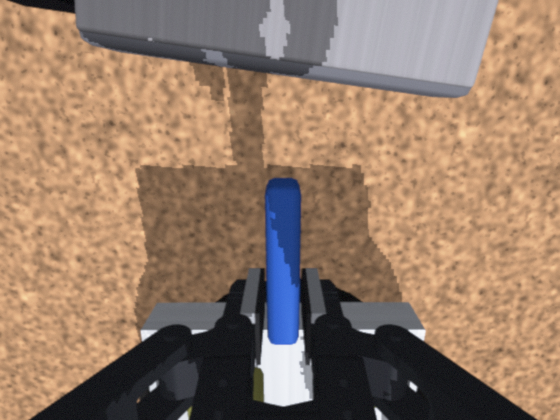

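servo_tool:
  newtons: 120
  increments:
    - {"hand": 0.55, "travel": [0, 0, 0], "yaw": 0}
    - {"hand": 0.55, "travel": [0, 0, 0], "yaw": 0}
    - {"hand": 0.55, "travel": [0, 0, 15], "yaw": 0}
    - {"hand": 0.55, "travel": [0, 0, 13], "yaw": 0}
    - {"hand": 0.55, "travel": [0, 0, 5], "yaw": 0}
    - {"hand": 0.55, "travel": [0, 0, 0], "yaw": 0}
    - {"hand": 0.8, "travel": [0, 0, 0], "yaw": 0}
    - {"hand": 1, "travel": [0, 0, 0], "yaw": 0}
    - {"hand": 1, "travel": [0, 0, 0], "yaw": 0}
    - {"hand": 1, "travel": [0, 0, 0], "yaw": 0}
    - {"hand": 1, "travel": [0, 0, 0], "yaw": 0}

```text
t: 47.6
tcp_pos: [0.5714, 0.0507, 0.0587]
tool_rot: [0.674, 0.739, 0.0, 0.0]
force: [-0.1, -0.2, 3.8]
finger_gap: 0.166
```

servo_tool:
  increments:
    - {"hand": 1, "travel": [0, 0, -5], "yaw": 0}
    - {"hand": 1, "travel": [0, 0, -10], "yaw": 0}
    - {"hand": 1, "travel": [0, 0, -20], "yaw": 0}
    - {"hand": 1, "travel": [0, 0, -25], "yaw": 0}
    - {"hand": 1, "travel": [0, 0, -25], "yaw": 0}
    - {"hand": 1, "travel": [0, 0, -25], "yaw": 0}
    - {"hand": 1, "travel": [0, 0, -20], "yaw": 0}
    - {"hand": 1, "travel": [0, 0, -10], "yaw": 0}
    - {"hand": 1, "travel": [0, 0, -5], "yaw": 0}
    - {"hand": 1, "travel": [5, 0, 0], "yaw": 0}
    - {"hand": 1, "travel": [10, 0, 0], "yaw": 0}
    - {"hand": 1, "travel": [10, 0, 0], "yaw": 0}
    - {"hand": 1, "travel": [5, 0, 0], "yaw": 0}
    - {"hand": 1, "travel": [0, 0, 0], "yaw": 0}
    - {"hand": 1, "travel": [0, 0, 0], "yaw": 0}

```text
t: 49.1
tcp_pos: [0.5681, 0.0809, 0.2028]
tool_rot: [0.673, 0.739, -0.0, -0.0]
force: [-0.3, 0.5, -4.5]
finger_gap: 0.163
```

```bash
python3 look.py s39
```

```text
49.15 [0.56821799 0.08064651 0.20291648] [ 0.46  0.04 -0.  ] [-0.8  0.4 -3.8] 0.17
```

View pics/s39.png

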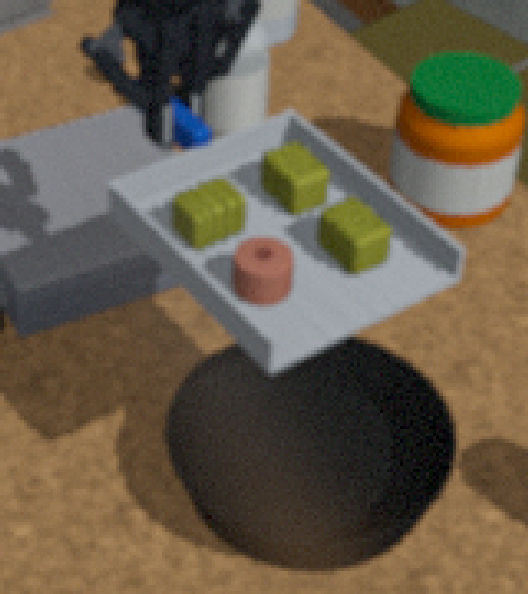

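servo_tool:
  newtons: 60
  increments:
    - {"hand": 0.83, "travel": [0, 0, 0], "yaw": 0}
    - {"hand": 0.824, "travel": [0, 0, 0], "yaw": 0}
    - {"hand": 0.82, "travel": [0, 0, 0], "yaw": 0}
    - {"hand": 1, "travel": [0, 0, 0], "yaw": 0}

```text
t: 49.55
tcp_pos: [0.5682, 0.0805, 0.2031]
tool_rot: [0.674, 0.739, 0.0, -0.0]
force: [-0.7, -0.3, -3.3]
finger_gap: 0.178
```

```bash
python3 look.py s40
```

```text
49.6 [0.56813738 0.08047079 0.20310995] [ 0.42  0.03 -0.02] [ 0.9 -0.3 -4.1] 0.177
```

View pics/s40.png

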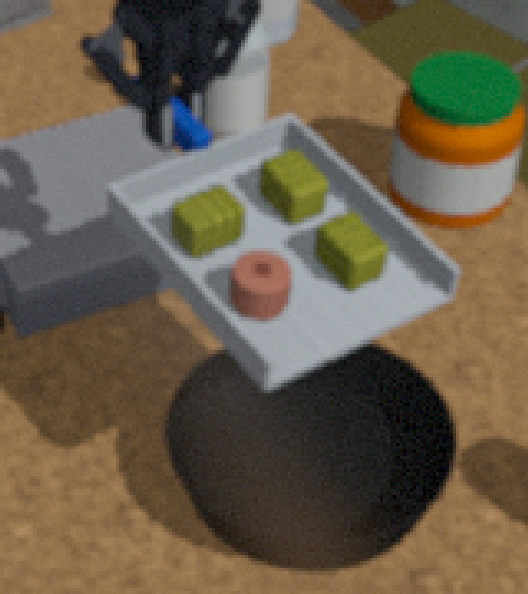

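The ratchet works, and the pan nosed down a few degrees under control. Repeating it.

servo_tool:
  newtons: 60
  increments:
    - {"hand": 0.824, "travel": [0, 0, 0], "yaw": 0}
    - {"hand": 0.82, "travel": [0, 0, 0], "yaw": 0}
    - {"hand": 0.82, "travel": [0, 0, 0], "yaw": 0}
    - {"hand": 1, "travel": [0, 0, 0], "yaw": 0}

```text
t: 50.0
tcp_pos: [0.568, 0.0809, 0.203]
tool_rot: [0.674, 0.739, 0.0, -0.0]
force: [-0.8, 1.3, -4.7]
finger_gap: 0.182
```

```bash
python3 look.py s41
```

```text
50.05 [0.56799817 0.08070482 0.20299345] [ 0.52  0.03 -0.  ] [ 0.7  0.9 -3.6] 0.178
```

View pics/s41.png

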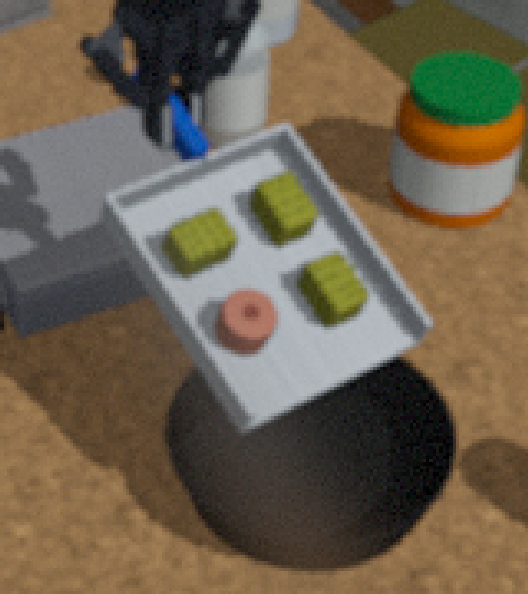

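servo_tool:
  newtons: 60
  increments:
    - {"hand": 0.824, "travel": [0, 0, 0], "yaw": 0}
    - {"hand": 0.82, "travel": [0, 0, 0], "yaw": 0}
    - {"hand": 1, "travel": [0, 0, 0], "yaw": 0}
    - {"hand": 1, "travel": [0, 0, 0], "yaw": 0}

```text
t: 50.45
tcp_pos: [0.5682, 0.0806, 0.2031]
tool_rot: [0.674, 0.739, -0.0, 0.0]
force: [-0.2, -0.4, -4.2]
finger_gap: 0.18
```

```bash
python3 look.py s42
```

```text
50.5 [0.56819806 0.08059928 0.20312906] [ 0.4   0.06 -0.02] [-0.3  0.1 -4.3] 0.174
```

View pics/s42.png

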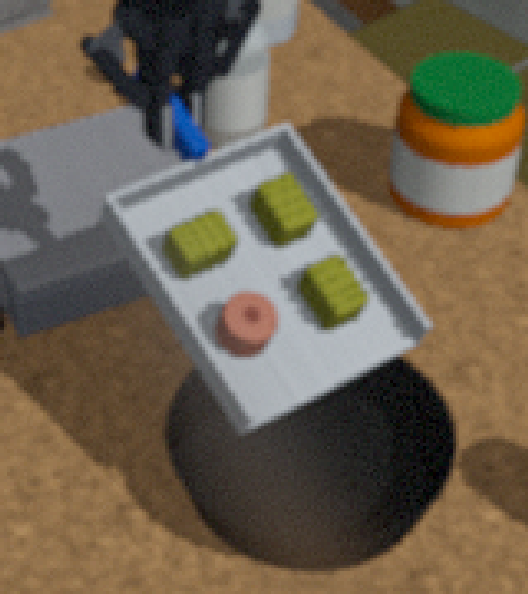

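Almost unchanged, though the pieces have begun to creep. I'll loosen a bit further.

servo_tool:
  newtons: 60
  increments:
    - {"hand": 0.822, "travel": [0, 0, 0], "yaw": 0}
    - {"hand": 0.818, "travel": [0, 0, 0], "yaw": 0}
    - {"hand": 1, "travel": [0, 0, 0], "yaw": 0}
    - {"hand": 1, "travel": [0, 0, 0], "yaw": 0}

```text
t: 50.9
tcp_pos: [0.5682, 0.0806, 0.2031]
tool_rot: [0.674, 0.739, -0.0, -0.0]
force: [-0.7, 0.9, -4.8]
finger_gap: 0.175
```

```bash
python3 look.py s43
```

```text
50.95 [0.56816865 0.08061947 0.20309116] [0.38 0.07 0.02] [ 0.5  0.7 -4.1] 0.176
```

View pics/s43.png

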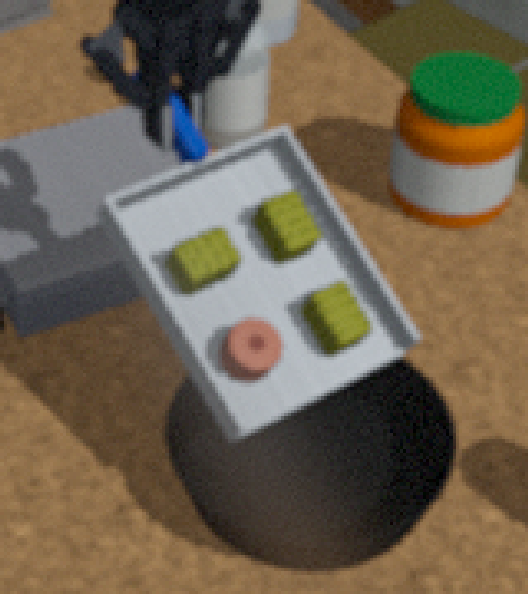

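servo_tool:
  increments:
    - {"hand": 1, "travel": [0, 0, 0], "yaw": 0}
    - {"hand": 1, "travel": [0, 0, 0], "yaw": 0}
    - {"hand": 1, "travel": [0, 0, 0], "yaw": 0}
    - {"hand": 1, "travel": [0, 0, 0], "yaw": 0}
    - {"hand": 1, "travel": [0, 0, 0], "yaw": 0}
    - {"hand": 1, "travel": [0, 0, 0], "yaw": 0}

```text
t: 51.55
tcp_pos: [0.5684, 0.0805, 0.2033]
tool_rot: [0.674, 0.739, 0.0, 0.0]
force: [1.4, -0.7, -3.8]
finger_gap: 0.179
```

```bash
python3 look.py s44
```

```text
51.6 [0.56839121 0.08051202 0.20331914] [ 0.21  0.02 -0.01] [ 0.5  0.8 -2.4] 0.177
```

View pics/s44.png

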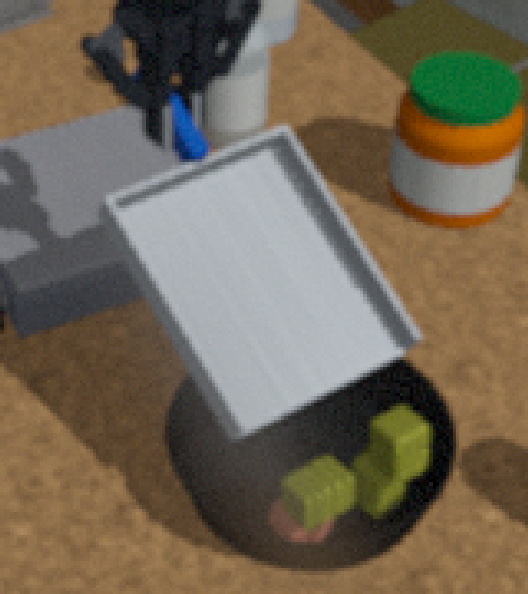

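servo_tool:
  newtons: 120
  increments:
    - {"hand": 1, "travel": [0, 0, -10], "yaw": 0}
    - {"hand": 1, "travel": [0, 0, -25], "yaw": 0}
    - {"hand": 1, "travel": [0, 0, -25], "yaw": 0}
    - {"hand": 1, "travel": [0, 0, -20], "yaw": 0}
    - {"hand": 1, "travel": [-15, 0, 0], "yaw": 0}
    - {"hand": 1, "travel": [-30, 0, 0], "yaw": 0}
    - {"hand": 1, "travel": [-35, 0, 0], "yaw": 0}
    - {"hand": 1, "travel": [-35, 0, 0], "yaw": 0}
    - {"hand": 1, "travel": [-25, 0, 0], "yaw": 0}
    - {"hand": 1, "travel": [-10, 0, 0], "yaw": 0}
    - {"hand": 1, "travel": [0, 0, 0], "yaw": 0}
    - {"hand": 1, "travel": [0, 0, 0], "yaw": 0}

```text
t: 52.8
tcp_pos: [0.5814, -0.0681, 0.2826]
tool_rot: [0.674, 0.739, 0.0, -0.001]
force: [0.5, -0.3, -3.4]
finger_gap: 0.166
```

Run:
```python
from h import *
t=manip.snapshot("top"); save(t,"t45"); save(t,"t45z",(160,160,260,280),5)
s=manip.snapshot("side"); save(s,"s45"); save(s,"s45z",(190,130,310,220),6)
```

```text
(no output)
```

View pics/t45z.png

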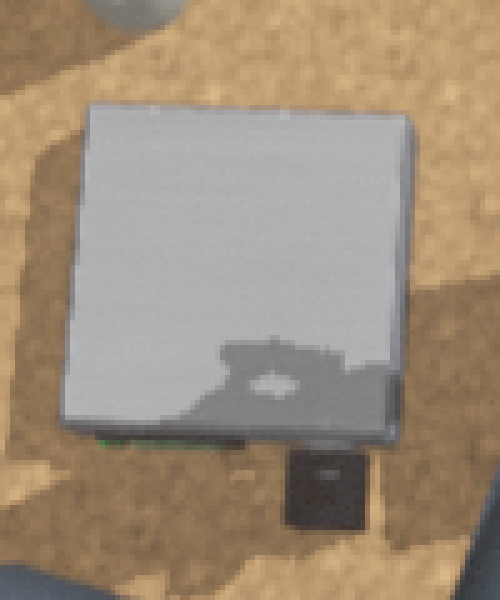

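View pics/s45.png

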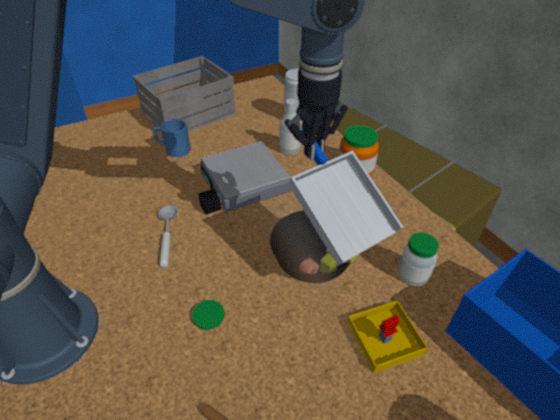

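View pics/s45z.png

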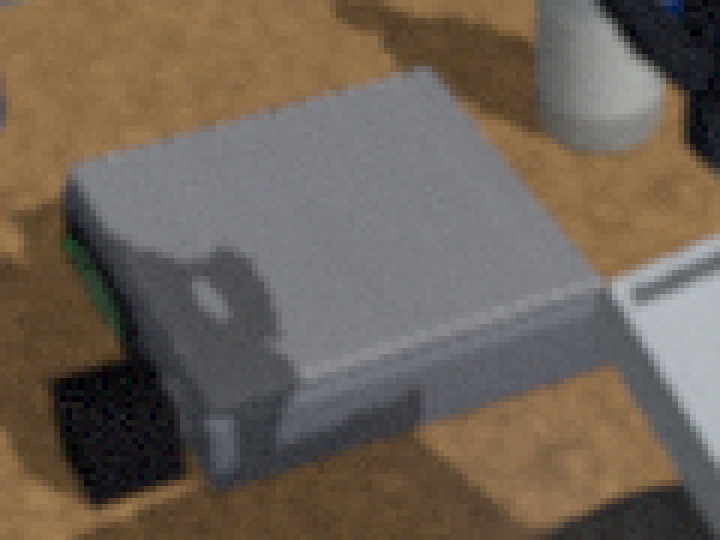

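Run:
```python
from h import *
t=manip.snapshot("top"); s=manip.snapshot("side")
top4(t,[(90,104),(406,118),(386,433),(62,421)],(160,160),5,.052)
top4(s,[(78,165),(430,70),(605,287),(205,400)],(190,130),6,.052)
go([.56,.37,.3],87.5)
# bowl contents
save(t,"t46z",(270,160,370,250),6)
for p in [(301,171),(352,157),(400,222),(350,261)]: pass
```

```text
edge 190.2 mm heading -92.5
edge 190.4 mm heading 177.5
centre [0.5628 0.2394]
edge 186.8 mm heading -3.8
edge 187.5 mm heading -93.4
centre [0.5664 0.2375]
t53.0 tcp [ 0.5818 -0.0674  0.2831] head 95.4 travel in present axes [437.5  19.3 -16.7] yaw 7.9 F [ 0.3  0.5 -2.5] gap 0.168
```

View pics/t45.png

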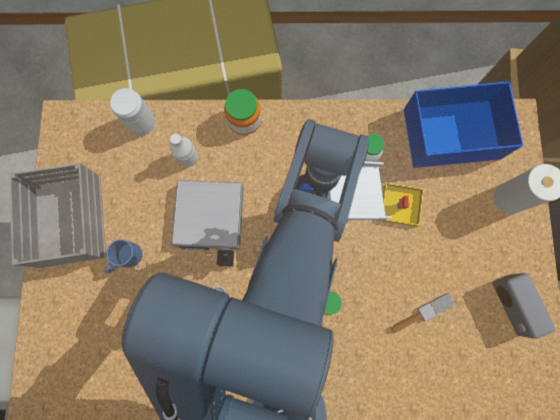

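servo_tool:
  newtons: 120
  increments:
    - {"hand": 1, "travel": [14, 1, 0], "yaw": 0}
    - {"hand": 1, "travel": [30, 2, 0], "yaw": 0}
    - {"hand": 1, "travel": [34, 2.3, 0], "yaw": 0}
    - {"hand": 1, "travel": [34, 2.3, 0], "yaw": 0}
    - {"hand": 1, "travel": [34, 2.3, 0], "yaw": 0}
    - {"hand": 1, "travel": [34, 2.3, 0], "yaw": 0}
    - {"hand": 1, "travel": [34, 2.3, 0], "yaw": 0}
    - {"hand": 1, "travel": [34, 2.3, 0], "yaw": 0}
    - {"hand": 1, "travel": [34, 2.3, 0], "yaw": 0}
    - {"hand": 1, "travel": [34, 2.3, 0], "yaw": 0}
    - {"hand": 1, "travel": [34, 2.3, 0], "yaw": 0}
    - {"hand": 1, "travel": [34, 2.3, 0], "yaw": 0}
    - {"hand": 1, "travel": [30, 2, 0], "yaw": 0}
    - {"hand": 1, "travel": [15, 1, 0], "yaw": 0}
    - {"hand": 1, "travel": [8, 0.5, 0], "yaw": 0}
    - {"hand": 1, "travel": [0, 0, 0], "yaw": 4}
    - {"hand": 1, "travel": [0, 0, 0], "yaw": 3.9}
    - {"hand": 1, "travel": [0, 0, 0], "yaw": 0}
    - {"hand": 1, "travel": [0, 0, 0], "yaw": 0}

```text
t: 54.9
tcp_pos: [0.5712, 0.3683, 0.2832]
tool_rot: [0.723, 0.691, -0.0, 0.0]
force: [-0.5, 0.4, -3.0]
finger_gap: 0.164
```

Run:
```python
from h import *
s=manip.snapshot("side"); save(s,"s47",(180,60,320,220),4); save(manip.snapshot("wrist"),"w47"); go([.5698,.371,.18],87.5)
t=manip.snapshot("top"); save(t,"t47",(100,130,280,280),4)
```

```text
t55.0 tcp [0.5713 0.3685 0.2832] head 87.4 travel in present axes [  2.4  -1.6 103.2] yaw -0.1 F [-0.2 -0.7 -2.1] gap 0.167
```

View pics/s47.png

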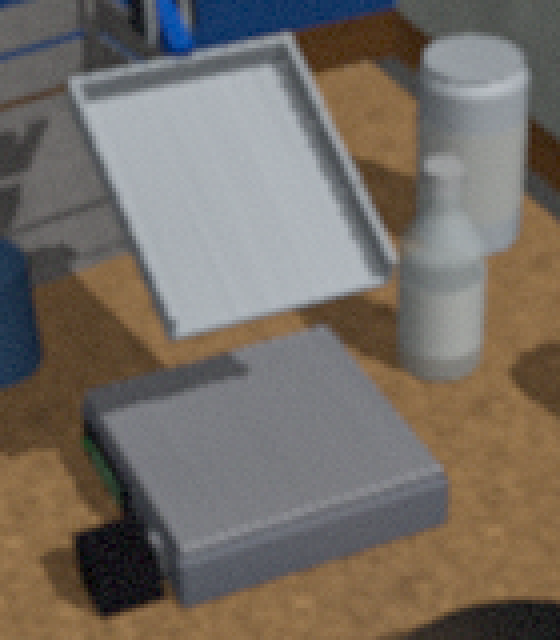

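View pics/w47.png

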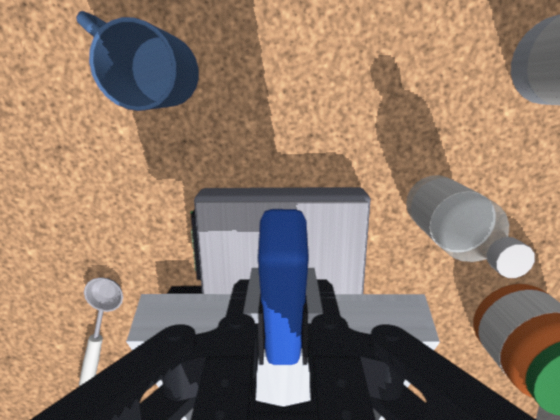

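View pics/t47.png

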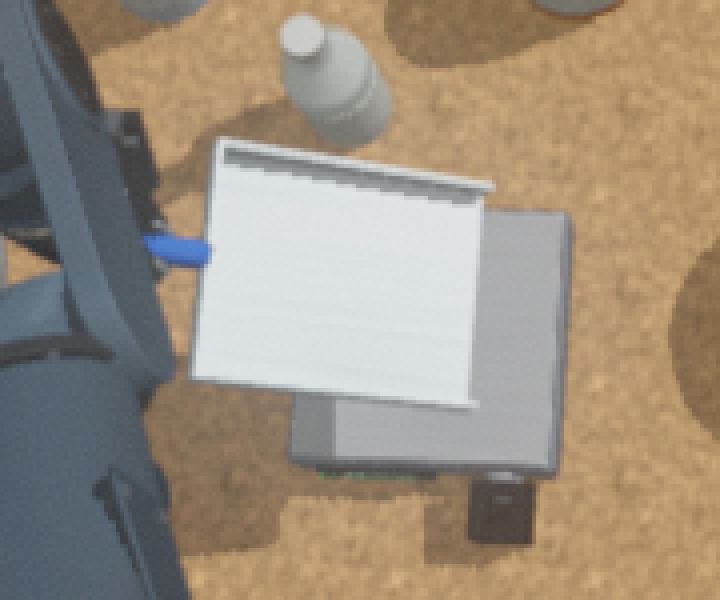

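servo_tool:
  newtons: 60
  increments:
    - {"hand": 1, "travel": [2, -1.5, 20], "yaw": 0}
    - {"hand": 1, "travel": [0, 0, 30], "yaw": 0}
    - {"hand": 1, "travel": [0, 0, 30], "yaw": 0}
    - {"hand": 1, "travel": [0, 0, 15], "yaw": 0}
    - {"hand": 0.835, "travel": [0, 0, 5], "yaw": 0}
    - {"hand": 0.832, "travel": [0, 0, 5], "yaw": 0}
    - {"hand": 0.83, "travel": [0, 0, 5], "yaw": 0}
    - {"hand": 0.83, "travel": [0, 0, 5], "yaw": 0}
    - {"hand": 0.83, "travel": [0, 0, 0], "yaw": 0}

```text
t: 55.95
tcp_pos: [0.5697, 0.3711, 0.1681]
tool_rot: [0.723, 0.691, -0.0, -0.0]
force: [-0.4, -0.4, -2.8]
finger_gap: 0.172
```

Run:
```python
from h import *
s=manip.snapshot("side"); save(s,"s48",(180,60,320,220),4); go([.5698,.371,.06],87.5)
```

```text
t56.0 tcp [0.5698 0.3712 0.1684] head 87.4 travel in present axes [ -0.2   0.  108.4] yaw -0.1 F [ 0.2  1.  -3.7] gap 0.168
```

View pics/s48.png

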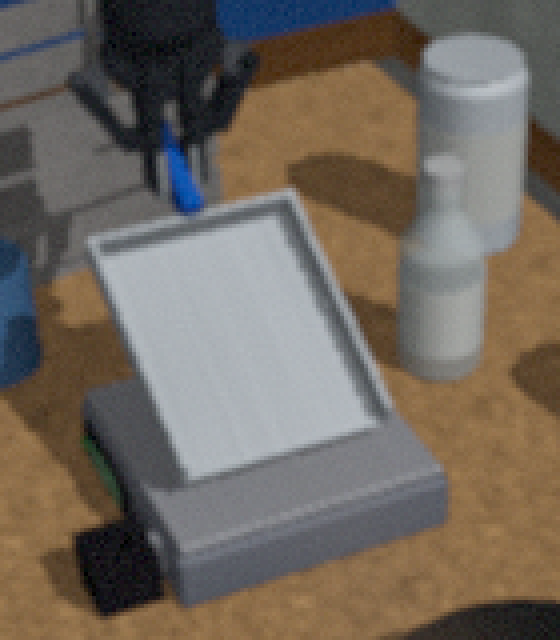

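servo_tool:
  increments:
    - {"hand": 0.83, "travel": [0, 0, 5], "yaw": 0}
    - {"hand": 0.83, "travel": [0, 0, 5], "yaw": 0}
    - {"hand": 0.83, "travel": [0, 0, 5], "yaw": 0}
    - {"hand": 0.83, "travel": [0, 0, 5], "yaw": 0}
    - {"hand": 0.83, "travel": [0, 0, 5], "yaw": 0}
    - {"hand": 0.83, "travel": [0, 0, 5], "yaw": 0}

```text
t: 56.6
tcp_pos: [0.5704, 0.3717, 0.1388]
tool_rot: [0.723, 0.691, 0.001, 0.001]
force: [0.1, 3.2, 3.7]
finger_gap: 0.175
```

Run:
```python
from h import *
s=manip.snapshot("side"); save(s,"s49",(180,60,320,220),4); go([.5698,.371,.06],87.5)
```

```text
t56.6 tcp [0.5699 0.3713 0.1376] head 87.4 travel in present axes [-0.3 -0.2 77.6] yaw -0.1 F [0.6 2.5 3.3] gap 0.175
```

View pics/s49.png

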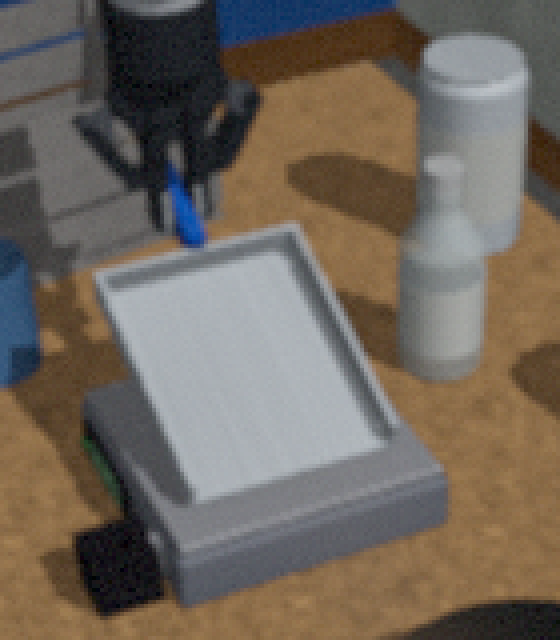

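Spout is on the platform and the pan is levelling as planned. Going on down.

servo_tool:
  increments:
    - {"hand": 0.83, "travel": [0, 0, 5], "yaw": 0}
    - {"hand": 0.83, "travel": [0, 0, 5], "yaw": 0}
    - {"hand": 0.83, "travel": [0, 0, 5], "yaw": 0}
    - {"hand": 0.83, "travel": [0, 0, 5], "yaw": 0}
    - {"hand": 0.83, "travel": [0, 0, 5], "yaw": 0}
    - {"hand": 0.83, "travel": [0, 0, 5], "yaw": 0}
    - {"hand": 0.83, "travel": [0, 0, 5], "yaw": 0}
    - {"hand": 0.83, "travel": [0, 0, 5], "yaw": 0}
    - {"hand": 0.83, "travel": [0, 0, 5], "yaw": 0}

```text
t: 57.55
tcp_pos: [0.5696, 0.3711, 0.0926]
tool_rot: [0.723, 0.691, -0.0, -0.0]
force: [-0.1, 1.9, 1.9]
finger_gap: 0.173
```

Run:
```python
from h import *
s=manip.snapshot("side"); save(s,"s50",(180,60,320,220),4); go([.5698,.371,.06],87.5)
```

```text
t57.6 tcp [0.5692 0.3708 0.0917] head 87.4 travel in present axes [ 0.3  0.6 31.7] yaw -0.1 F [-0.4  2.3  3.5] gap 0.177
```

View pics/s50.png

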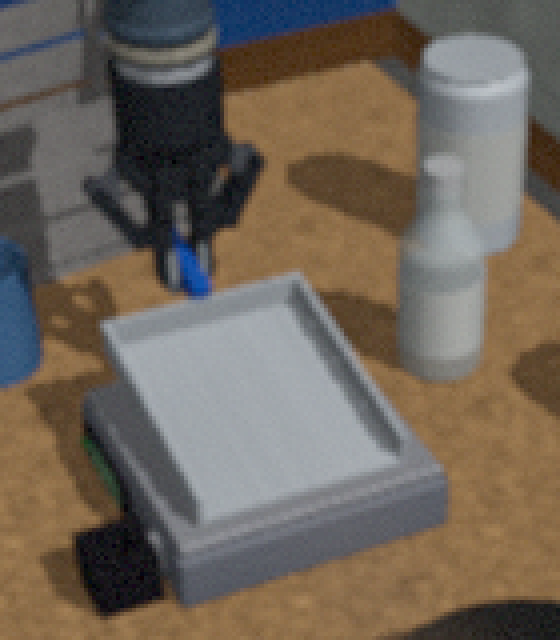

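servo_tool:
  increments:
    - {"hand": 0.83, "travel": [0, 0, 5], "yaw": 0}
    - {"hand": 0.83, "travel": [0, 0, 5], "yaw": 0}
    - {"hand": 0.83, "travel": [0, 0, 5], "yaw": 0}
    - {"hand": 0.83, "travel": [0, 0, 5], "yaw": 0}
    - {"hand": 0.83, "travel": [0, 0, 4], "yaw": 0}
    - {"hand": 0.83, "travel": [0, 0, 2], "yaw": 0}
    - {"hand": 0.83, "travel": [0, 0, 0], "yaw": 0}

```text
t: 58.3
tcp_pos: [0.5695, 0.3709, 0.0666]
tool_rot: [0.723, 0.691, -0.001, -0.0]
force: [-0.2, 2.0, 1.4]
finger_gap: 0.171
```

Run:
```python
from h import *
s=manip.snapshot("side"); save(s,"s51",(180,60,320,220),4); go([.5698,.371,.06],87.5)
```

```text
t58.4 tcp [0.5695 0.3708 0.0669] head 87.4 travel in present axes [0.2 0.3 6.9] yaw -0.1 F [-0.4  0.8  1.4] gap 0.17
```

View pics/s51.png

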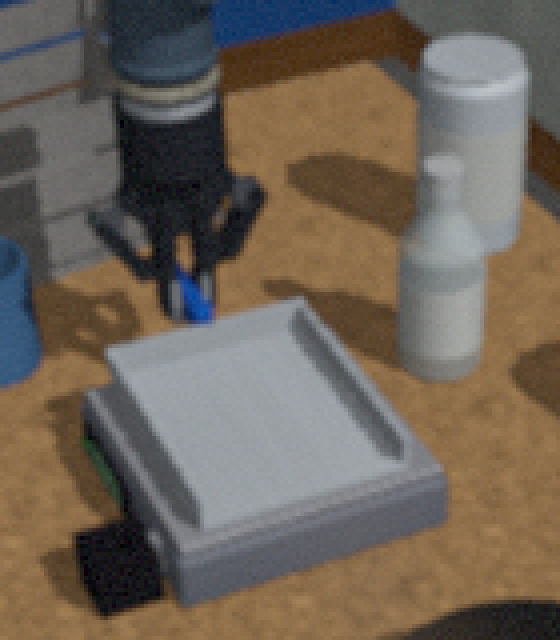

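servo_tool:
  increments:
    - {"hand": 0.83, "travel": [0, 0, 3], "yaw": 0}
    - {"hand": 0.83, "travel": [0, 0, 3], "yaw": 0}
    - {"hand": 0.82, "travel": [0, 0, 0], "yaw": 0}
    - {"hand": 0.81, "travel": [0, 0, 0], "yaw": 0}
    - {"hand": 0.6, "travel": [0, 0, 0], "yaw": 0}
    - {"hand": 0.5, "travel": [0, 0, 0], "yaw": 0}
    - {"hand": 0.5, "travel": [0, 0, 0], "yaw": 0}
    - {"hand": 0.5, "travel": [0, 0, -20], "yaw": 0}
    - {"hand": 0.5, "travel": [0, 0, -40], "yaw": 0}
    - {"hand": 0.5, "travel": [0, 0, -40], "yaw": 0}
    - {"hand": 0.5, "travel": [0, 0, -40], "yaw": 0}
    - {"hand": 0.5, "travel": [0, 0, 0], "yaw": 0}
    - {"hand": 0.5, "travel": [0, 0, 0], "yaw": 0}

```text
t: 59.65
tcp_pos: [0.5702, 0.3714, 0.2025]
tool_rot: [0.723, 0.691, 0.001, 0.0]
force: [-0.1, -0.2, -0.7]
finger_gap: 0.499
```

Run:
```python
from h import *
go([.5698,.371,.06],87.5)
t=manip.snapshot("top"); save(t,"t52",(140,160,260,280),5); save(t,"t52b",(260,130,440,260),4); s=manip.snapshot("side"); save(s,"s52",(180,60,320,220),4)
w=manip.snapshot("wrist"); save(w,"w52")
```

```text
t59.6 tcp [0.5702 0.3714 0.2025] head 87.4 travel in present axes [ -0.6  -0.7 142.5] yaw -0.1 F [-0.1 -0.2 -0.7] gap 0.499
```

View pics/t52.png

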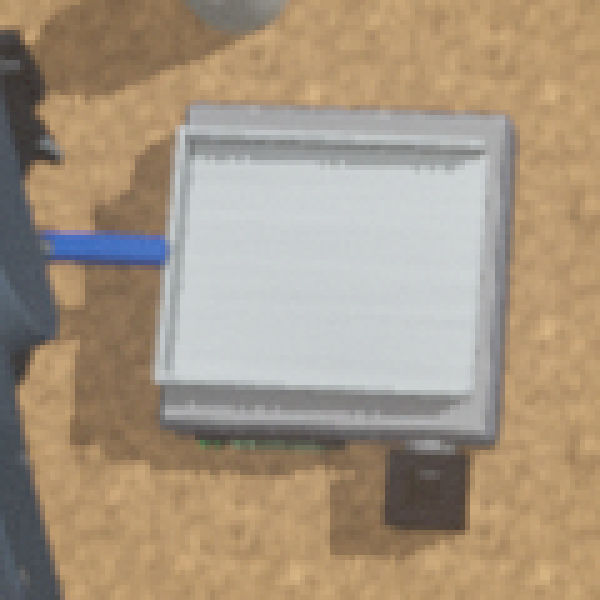

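View pics/t52b.png

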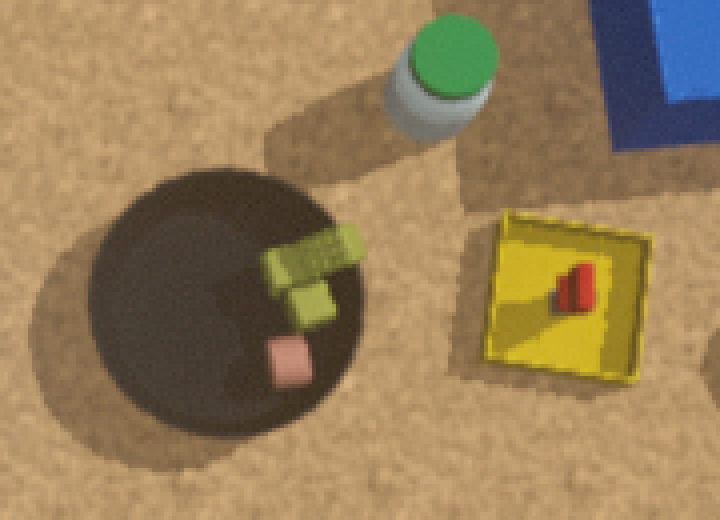

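View pics/w52.png

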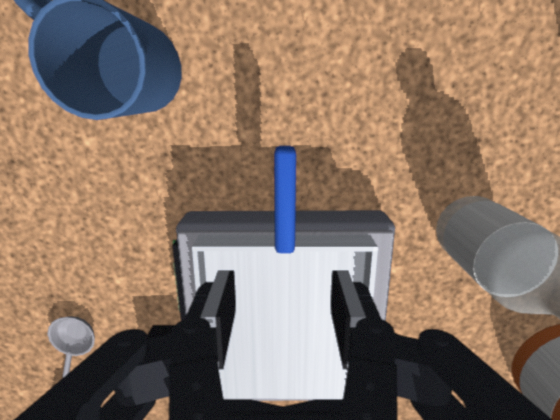

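View pics/s52.png

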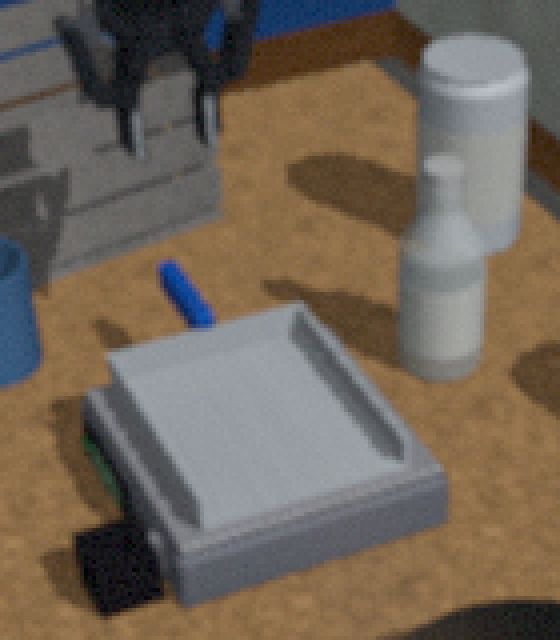

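Run:
```python
from h import *
t=manip.snapshot("top")
print("platform");top4(t,[(190,104),(506,118),(486,433),(162,421)],(140,160),5,.052)
# outer rim at walls' top z=.078: back wall corners; spout ends
print("pan");top4(t,[(178,126),(490,138),(474,396),(155,383)],(140,160),5,.078)
print("floor edge at spout",[ray(t,140+a/5,160+b/5,.056).round(4) for a,b in [(489,152),(473,390)]])
w=manip.snapshot("wrist")
print("back wall outer top",[ray(w,*p,.078).round(4) for p in [(193,248),(375,248)]], "handle end",ray(w,285,148,.09).round(4), ray(w,285,250,.09).round(4))
print("scale back edge",[ray(w,*p,.052).round(4) for p in [(180,232),(392,232)]])
```

```text
platform
edge 190.2 mm heading -92.5
edge 190.4 mm heading 177.5
centre [0.5628 0.2394]
pan
edge 183.8 mm heading -92.4
edge 152.2 mm heading 177.6
centre [0.5624 0.2419]
floor edge at spout [array([0.6314, 0.1495, 0.056 ]), array([0.4888, 0.1563, 0.056 ])]
back wall outer top [array([0.4934, 0.337 , 0.078 ]), array([0.6407, 0.3307, 0.078 ])] handle end [0.5714 0.4161 0.09  ] [0.5681 0.3376 0.09  ]
scale back edge [array([0.4762, 0.3413, 0.052 ]), array([0.6616, 0.3332, 0.052 ])]
```

servo_tool:
  increments:
    - {"hand": 0, "travel": [-20, 1, -10], "yaw": 0}
    - {"hand": 0, "travel": [-40, 3, -10], "yaw": 0}
    - {"hand": 0, "travel": [-42, 3, -10], "yaw": 0}
    - {"hand": 0, "travel": [-42, 3, 0], "yaw": 0}
    - {"hand": 0, "travel": [-42, 3, 0], "yaw": 0}
    - {"hand": 0, "travel": [-42, 3, 0], "yaw": 0}
    - {"hand": 0, "travel": [-42, 3, 0], "yaw": 0}
    - {"hand": 0, "travel": [-42, 3, 0], "yaw": 0}
    - {"hand": 0, "travel": [-42, 3, 0], "yaw": 0}
    - {"hand": 0, "travel": [-42, 3, 0], "yaw": 0}
    - {"hand": 0, "travel": [-42, 3, 0], "yaw": 0}
    - {"hand": 0, "travel": [-32, 3, 0], "yaw": 0}
    - {"hand": 0, "travel": [0, 0, 0], "yaw": 0}
    - {"hand": 0, "travel": [0, 0, 0], "yaw": 0}

```text
t: 61.3
tcp_pos: [0.5814, -0.1012, 0.231]
tool_rot: [0.724, 0.69, -0.0, -0.001]
force: [-0.6, 1.0, -0.3]
finger_gap: 1.002
```

Run:
```python
from h import *
go([.585,-.1,.2],87.5)
w=manip.snapshot("wrist"); save(w,"w53"); s=manip.snapshot("side"); save(s,"s53",(250,190,380,300),5)
```

```text
t61.3 tcp [ 0.5814 -0.1012  0.231 ] head 87.2 travel in present axes [ 1.3  3.5 31. ] yaw -0.3 F [-0.6  1.  -0.3] gap 1.002
```

View pics/w53.png

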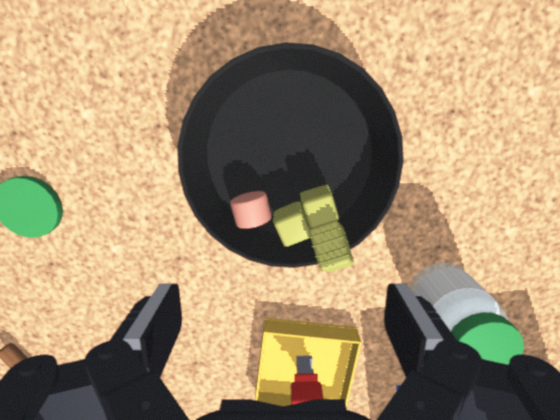

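View pics/s53.png

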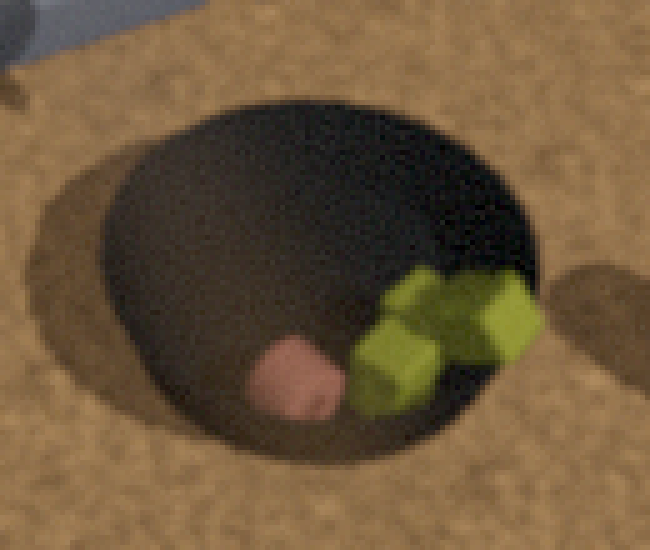

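Run:
```python
from h import *
w=manip.snapshot("wrist"); save(w,"w54",(230,170,370,280),5.5)
```

```text
(no output)
```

View pics/w54.png

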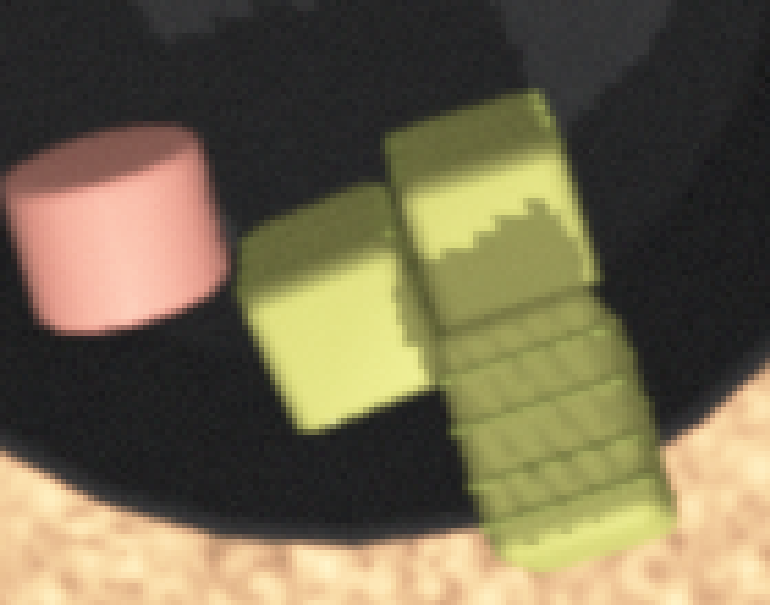

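Run:
```python
from h import *
w=manip.snapshot("wrist"); s=manip.snapshot("side")
def tri(a,b):
    P=[];A=[];B=[]
    for c,(u,v) in ((w,a),(s,b)):
        d=c["R"].T@np.array([(u-c["cx"])/c["fx"],(v-c["cy"])/c["fy"],1.]); d/=np.linalg.norm(d); o=-c["R"].T@c["t"]
        M=np.eye(3)-np.outer(d,d); A.append(M);B.append(M@o)
    X=np.linalg.solve(sum(A),sum(B)); print(X.round(4),np.round(proj(w,X),1),a,np.round(proj(s,X),1),b)
W=lambda a,b:(230+a/5.5,170+b/5.5)
S=lambda a,b:(250+a/5,190+b/5)
tri(W(675,522),S(545,318))
tri(W(540,572),S(502,365))
tri(W(480,505),S(480,312))
print(ray(w,*W(590,540),.06))
```

```text
[ 0.647  -0.178   0.0636] [354.2 265.6] (352.72727272727275, 264.9090909090909) [358.3 253.8] (359.0, 253.6)
[ 0.6209 -0.188   0.0585] [326.7 273.3] (328.1818181818182, 274.0) [351.1 262.8] (350.4, 263.0)
[ 0.6139 -0.1684  0.0757] [321.2 263.7] (317.27272727272725, 261.8181818181818) [344.2 252.8] (346.0, 252.4)
[ 0.63113484 -0.18198965  0.06      ]
```

servo_tool:
  newtons: 50
  increments:
    - {"hand": 0.35, "travel": [-36, 26, 0], "yaw": 0}
    - {"hand": 0.35, "travel": [-35, 25, 0], "yaw": 0}
    - {"hand": 0.35, "travel": [0, 0, 20], "yaw": -6.6}
    - {"hand": 0.35, "travel": [0, 0, 30], "yaw": -6.6}
    - {"hand": 0.35, "travel": [0, 0, 30], "yaw": -6.6}
    - {"hand": 0.35, "travel": [0, 0, 30], "yaw": 0}
    - {"hand": 0.35, "travel": [0, 0, 20], "yaw": 0}
    - {"hand": 0.35, "travel": [0, 0, 0], "yaw": 0}
    - {"hand": 0.35, "travel": [0, 0, 0], "yaw": 0}

```text
t: 62.45
tcp_pos: [0.6303, -0.1724, 0.1013]
tool_rot: [0.593, 0.805, -0.0, -0.0]
force: [0.9, -0.3, 0.3]
finger_gap: 0.649
```

Run:
```python
from h import *
go([.629,-.175,.052],107)
w=manip.snapshot("wrist"); save(w,"w55"); s=manip.snapshot("side"); save(s,"s55",(250,130,430,300),4)
```

```text
t62.5 tcp [ 0.6303 -0.1724  0.1013] head 107.3 travel in present axes [-2.1 -2.  49.3] yaw 0.3 F [ 0.9 -0.3  0.3] gap 0.649
```

View pics/w55.png

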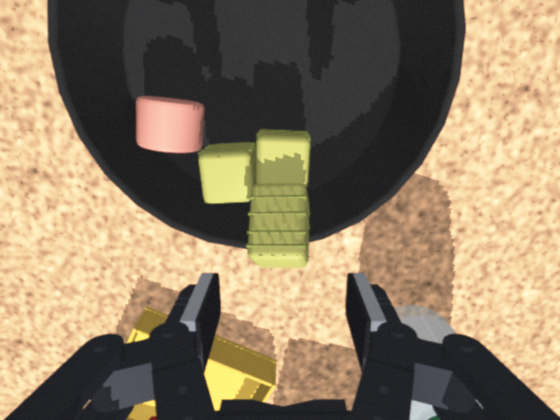

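View pics/s55.png

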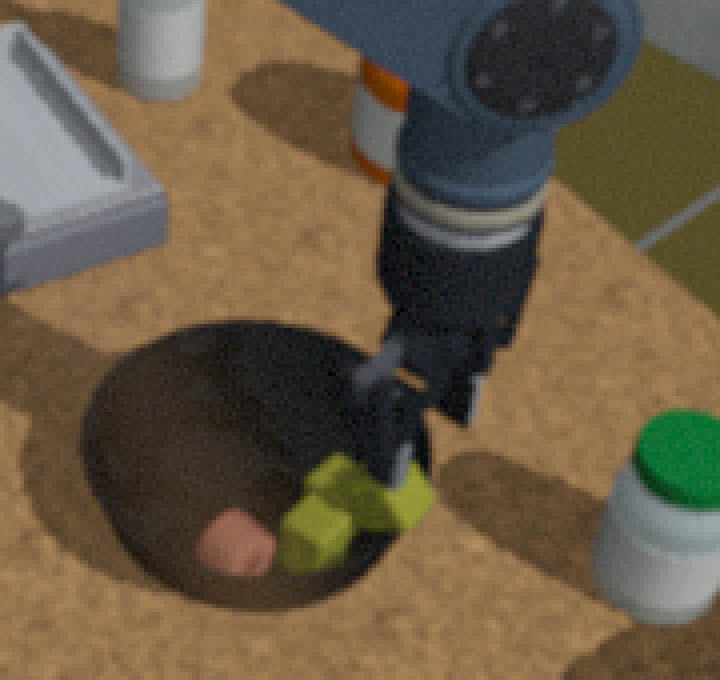

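Run:
```python
from h import *
w=manip.snapshot("wrist"); t=manip.snapshot("top")
print("jar",ray(t,260+455/4,130+56/4,.11))
for z in (.055,.065): print(np.round(proj(w,[.6303,-.1724,z]),0))
print("cap",ray(w,278,258,.065),ray(w,278,225,.06))
```

```text
jar [ 0.75639067 -0.24925987  0.11      ]
[282. 241.]
[282. 249.]
cap [ 0.62993057 -0.17860106  0.065     ] [ 0.62464002 -0.1615235   0.06      ]
```

servo_tool:
  newtons: 50
  increments:
    - {"hand": 0.35, "travel": [0, -1, 25], "yaw": 0}
    - {"hand": 0.35, "travel": [0, 0, 18], "yaw": 0}
    - {"hand": 0.35, "travel": [0, 0, 6], "yaw": 0}
    - {"hand": 0.5, "travel": [0, 0, 0], "yaw": 0}
    - {"hand": 1, "travel": [0, 0, 0], "yaw": 0}
    - {"hand": 1, "travel": [0, 0, 0], "yaw": 0}
    - {"hand": 1, "travel": [0, 0, 0], "yaw": 0}
    - {"hand": 1, "travel": [0, 0, 0], "yaw": 0}
    - {"hand": 1, "travel": [0, 0, -10], "yaw": 0}
    - {"hand": 1, "travel": [0, 0, -20], "yaw": 0}
    - {"hand": 1, "travel": [0, 0, -25], "yaw": 0}
    - {"hand": 1, "travel": [0, 0, 0], "yaw": 0}

```text
t: 63.85
tcp_pos: [0.6315, -0.1745, 0.1112]
tool_rot: [0.593, 0.805, 0.001, 0.004]
force: [0.5, 0.4, -0.1]
finger_gap: 0.346
```

Run:
```python
from h import *
go([.572,-.045,.107],107)
w=manip.snapshot("wrist"); save(w,"w56"); s=manip.snapshot("side"); save(s,"s56",(250,130,430,300),4)
```

```text
t63.9 tcp [ 0.6315 -0.1745  0.1112] head 107.2 travel in present axes [141.3 -18.6   3.4] yaw 0.2 F [ 0.5  0.4 -0.1] gap 0.346
```

View pics/w56.png

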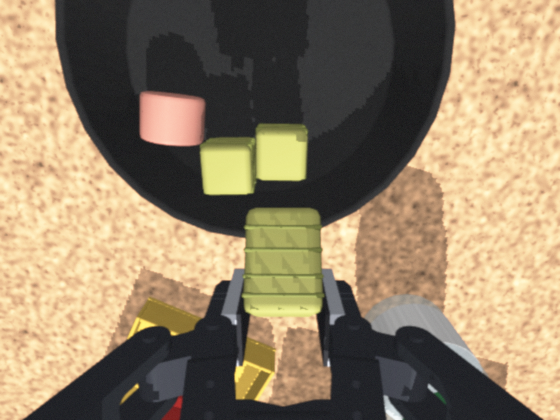

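View pics/s56.png

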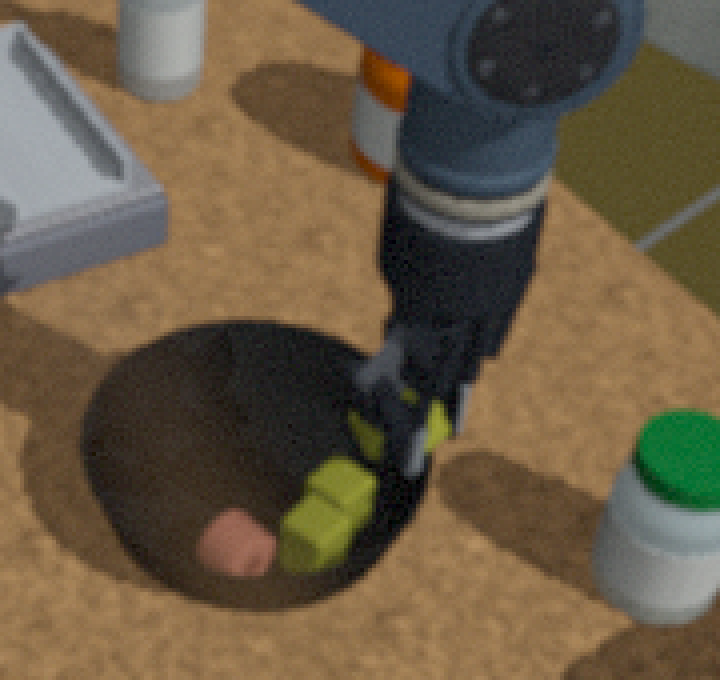

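servo_tool:
  increments:
    - {"hand": 1, "travel": [28, -6, 0], "yaw": 0}
    - {"hand": 1, "travel": [28, -6, 0], "yaw": 0}
    - {"hand": 1, "travel": [28, -6, 0], "yaw": 0}
    - {"hand": 1, "travel": [28, -6, 0], "yaw": 0}
    - {"hand": 1, "travel": [0, 0, 20], "yaw": 0}
    - {"hand": 1, "travel": [0, 0, 20], "yaw": 0}
    - {"hand": 1, "travel": [0, 0, 15], "yaw": 0}
    - {"hand": 1, "travel": [0, 0, 5], "yaw": 0}
    - {"hand": 1, "travel": [0, 0, 0], "yaw": 0}

```text
t: 64.85
tcp_pos: [0.5718, -0.0732, 0.0456]
tool_rot: [0.594, 0.805, -0.001, -0.002]
force: [-0.8, -0.3, -0.3]
finger_gap: 0.341
```

Run:
```python
from h import *
go([.572,-.045,.04],107)
s=manip.snapshot("side"); save(s,"s57",(250,130,430,300),4)
```

```text
t64.8 tcp [ 0.5718 -0.0732  0.0456] head 107.2 travel in present axes [26.8  8.6  5.6] yaw 0.2 F [-0.8 -0.3 -0.3] gap 0.341
```

View pics/s57.png

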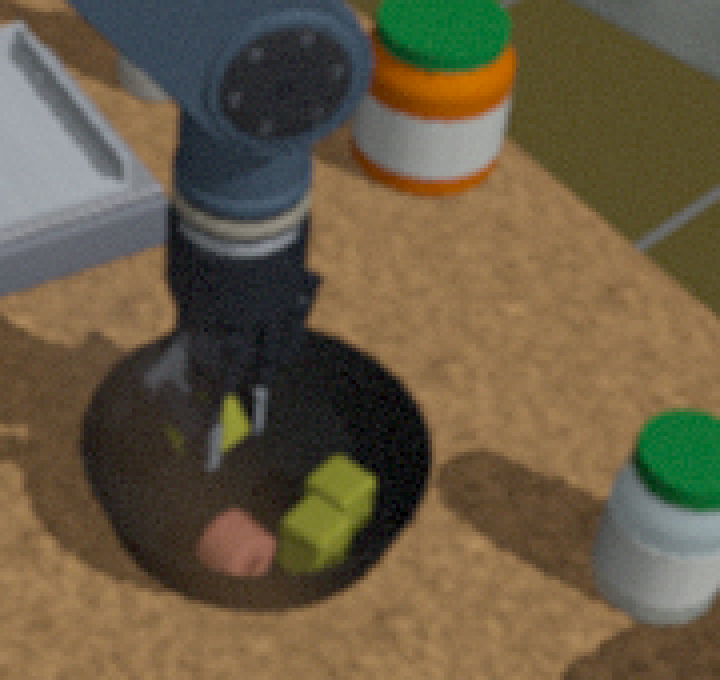

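servo_tool:
  increments:
    - {"hand": 1, "travel": [0, 0, 5], "yaw": 0}
    - {"hand": 1, "travel": [0, 0, 5], "yaw": 0}
    - {"hand": 1, "travel": [0, 0, 4], "yaw": 0}
    - {"hand": 1, "travel": [0, 0, 0], "yaw": 0}
    - {"hand": 0.45, "travel": [0, 0, 0], "yaw": 0}
    - {"hand": 0.45, "travel": [0, 0, 0], "yaw": 0}
    - {"hand": 0.45, "travel": [0, 0, 0], "yaw": 0}
    - {"hand": 0.45, "travel": [0, 0, 0], "yaw": 0}
    - {"hand": 0.45, "travel": [0, 0, -20], "yaw": 0}
    - {"hand": 0.45, "travel": [0, 0, -40], "yaw": 0}
    - {"hand": 0.45, "travel": [0, 0, -40], "yaw": 0}
    - {"hand": 0.3, "travel": [0, 0, -40], "yaw": 0}
    - {"hand": 0.3, "travel": [-30, 0, -20], "yaw": 0}
    - {"hand": 0.3, "travel": [-40, 0, 0], "yaw": 0}
    - {"hand": 0.3, "travel": [-40, 0, 0], "yaw": 0}
    - {"hand": 0.3, "travel": [0, 0, 0], "yaw": 0}
    - {"hand": 0.3, "travel": [0, 0, 0], "yaw": 0}

```text
t: 66.6
tcp_pos: [0.6051, -0.1793, 0.1928]
tool_rot: [0.594, 0.804, 0.0, -0.0]
force: [-0.5, 0.5, 0.3]
finger_gap: 0.697
```

Run:
```python
from h import *
go([.572,-.045,.04],107)
save(manip.snapshot("wrist"),"w58"); save(manip.snapshot("side"),"s58"); save(manip.snapshot("top"),"t58")
```

```text
t66.6 tcp [ 0.6051 -0.1793  0.1928] head 107.1 travel in present axes [137.9   7.8 152.9] yaw 0.1 F [-0.5  0.5  0.3] gap 0.697
```

View pics/w58.png

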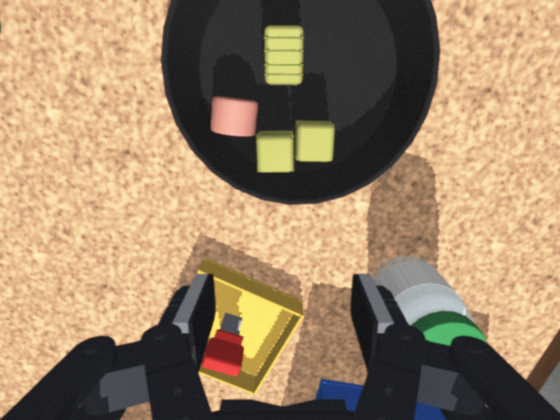

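View pics/s58.png

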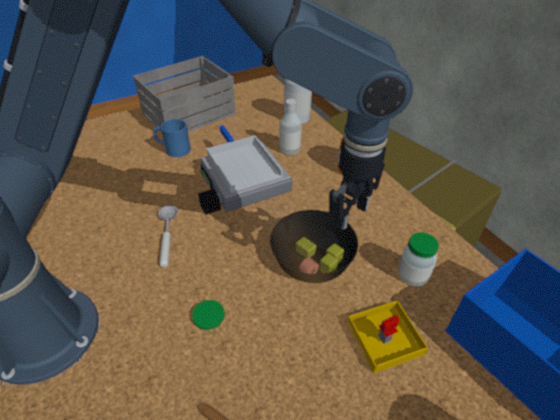

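View pics/t58.png

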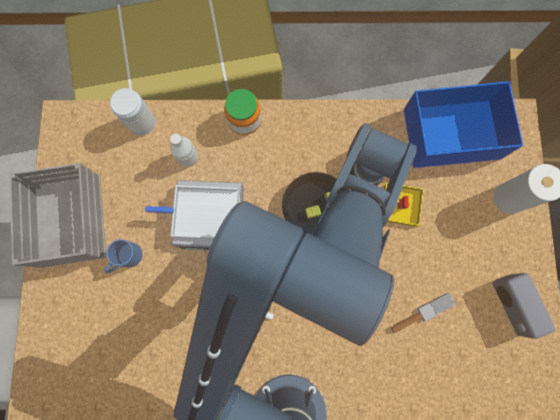

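servo_tool:
  increments:
    - {"hand": 0.3, "travel": [0, 0, -30], "yaw": 0}
    - {"hand": 0.3, "travel": [0, 0, 0], "yaw": 0}
    - {"hand": 0.3, "travel": [0, 0, 0], "yaw": 0}
    - {"hand": 0.3, "travel": [0, 0, 0], "yaw": 0}
    - {"hand": 0.3, "travel": [0, 0, 0], "yaw": 0}

```text
t: 67.25
tcp_pos: [0.6048, -0.1779, 0.2221]
tool_rot: [0.593, 0.805, -0.0, -0.001]
force: [0.5, -0.3, 0.9]
finger_gap: 0.702
```

```bash
python3 -c "
from station import manip
print(manip.sign_off(), manip.sense()['t'])"
```

```text
the job is handed in; nothing more can be done
the job is handed in; nothing more can be done
```

The job is done and handed in at about 67 s; no verdict is reported.

**What I did**
- **Plug:** I pulled the red plug straight up out of the socket and set it in the yellow tin.
- **Loading:** I found four pieces, three hay cubes and one salt lick, and put them all in the pan on the scale. One cube had been knocked about 3 cm aside, so I measured it again before picking it up. I then let go and left the pan alone for about 3 s.
- **Tipping:** The tool cannot tilt, so I carried the pan level over the bowl and eased the grip a little at a time, letting the handle turn nose-down in the fingers.
- **Pan back:** I laid the spout on the platform and lowered the handle until the pan was flat, then let go.

**What went differently**
- While finding the grip at which the handle turns, the loaded pan slipped and dropped about 2–3 cm onto the bowl's rim. Nothing spilled, and I gripped it again.
- After tipping, one hay cube hung over the bowl's rim, so I picked it up and placed it inside by hand.

**Last checks**
- All four pieces are inside the bowl and the plug is in the tin.
- After I let go of it, the pan measured about 3 mm off the platform's centre and lined up with it to within 1°. That is close to the cameras' 2 mm accuracy. In the pictures it lies flat and empty.
- The jar, bottle and mug are standing and look unmoved in the pictures.
- The gripper was clear of everything.
- The two views of the platform's centre disagreed by about 4 mm; I placed the pan at their average.

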